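Set the loose foot of a gel-casting table and lay the tray on it

TASK

The gel-casting table rocks because the foot of its levelling screw hangs clear of the bench. Turn the black knob to screw that foot down until it just touches and takes a little of the weight, without jacking the table up. Then gently lay the empty gel tray flat on the table, square and pushed up against the steel stop bar, about midway along it, and leave everything standing free.

Things in the scene. Friction and masses are not known exactly. Their poses are not given: they have to be found in the camera images.
- table: the grey laboratory bench; its top is the plane z = 0
- casting_table: the gel-casting table, loose on the bench, 4.4 kg: an aluminium plate 280 (its x) x 220 (its y) x 18 mm, top face 58 mm above the bench, on three fixed rubber feet and one levelling screw. Origin: bench level under the plate's centre; x points from the front edge to the back, z up. A round level vial 34 mm wide and 10 mm high sits on it at (-105, 75) mm, front left
- stop_bar (a point): middle of the steel stop bar, on its front face at the plate's surface: (115, 0, 58) mm in the casting table's frame, axes as the table's. The bar runs along the plate's back edge, 200 mm long (y), 25 mm thick and 40 mm high. The gel tray goes in front of it
- lug (a point): top of the lug at the plate's front right corner, on the screw's axis: (-160, -85, 58) mm in the casting table's frame. With the screw foot clear the table stands quietly on its three domed feet, its weight lying towards the back; a push of 7 to 8 N down on the knob or lug tips it, and it sinks there with no more force until the screw foot meets the bench. Let go, it tips back
- levelling_screw: the levelling screw: round ribbed black knob, 36 mm wide, 26 mm high, on an upright spindle with a 44 mm rubber foot under the lug. Origin: on the axis at the knob's mid-height, 36 mm above the plate at the start; z up. Clockwise from above screws it down, 8 mm a turn: the hand must follow it down. Turning it free takes a steady 0.03 N m; it stays where it is left
- gel_tray: the empty gel tray, white plastic, 160 g, on the bench: bottom 100 (its x) x 62 (its y) x 5 mm, upright walls along both long sides, 32 mm high over all, ends open. Origin: centre of the underside; z up. It goes either way round, its length square to the stop bar and one open end against it: its centre then lies 50 mm in front of the bar
- foot_front: the fixed rubber foot under the front left corner of the casting table, 40 mm high, at (-120, +90) mm in the table's frame; origin at the centre of its underside
- foot_back_left: the fixed rubber foot at the back left, (120, 90) mm in the table's frame, diagonally opposite the levelling screw; origin at the centre of its underside
- foot_back_right: the fixed rubber foot at the back right, (120, -90) mm in the table's frame; origin at the centre of its underside
- comb: bystander: a flat black comb, 74 mm, origin at the centre of its underside
- marker: bystander: a lying marker pen, 130 mm, origin under its middle
- tube_rack: bystander: a pink tube rack 200 x 88 x 85 mm with capped tubes, origin under its centre
- microtube_rack: bystander: a clear rack of small tubes 120 x 60 x 45 mm, origin under its centre
- tip_box: bystander: an orange box of pipette tips 120 x 85 x 66 mm, origin under its centre
- buffer_bottle: bystander: a bottle 68 mm wide and 150 mm high, origin under its centre
- petri_dish: bystander: a round flat dish 90 mm wide and 17 mm high, origin under its centre
- screw_bush (a point): the bush in the lug, 5 mm above point lug, over the screw's rubber foot. How far that foot is pushed onto its spindle is not measured: it starts 1.5 to 6 mm clear of the bench. It turns with the knob and, once down, drags about 0.02 N m more per N it bears: 1 N for each 0.16 mm screwed past first touch (8 N per mm of rubber). Well set it bears 1 to 5 N; far more lifts the front left foot
There are look-alikes about, which are no part of the job. Of the things shaped like the gel_tray, the white one is meant.

How it is judged:
By the outcome, as a careful person would: the job done as asked, in the order asked, and still so for the second after the job is handed in, with the robot touching nothing.
It also fails if it takes over 72 s, if anything falls off the work surface, if the arm or the gripper's body presses on something with over 40 N, if the wrist force passes 120 N, or if a joint passes its speed limit or range.

ROBOT

A 6-joint arm with a two-finger parallel gripper is mounted at the origin on the work surface. World frame = base frame: x ahead of the robot, y to its left, z up, the work surface at z = 0. Lengths are in m, angles in rad, forces in N, time in s.
With the tool pointing down it reaches from about 0.275 to 0.725 m from the base axis. Payload 5.6 kg.
Tool frame: the origin (TCP) lies on the mounting face of the last link; the fingertips stand 173 mm ahead of it and the grasp point (between the pads) lies 155 mm ahead of it; z points along the fingers, y is the direction in which the jaws open and shut (so a half turn about z gives the same grasp; the last joint's range is limited). The gripper opens to 85 mm and grips with 20 to 120 N. Pads are 22 mm wide; open, the fingers measure 114 mm over their backs; the gripper's body (76 mm by 85 mm) begins 54 mm behind the grasp point. The pads swing forward as they close: fully open they stand 13 mm farther back than shut.
Start: joints at [-0.997, 0.255, 0.108, 0, -1.424, -0.285], TCP at [0.157, -0.527, 0.405] pointing down, gripper open.
Joint ranges: [-2.95, 2.95], [-1.21, 1.97], [-1.09, 1.5], [-2.87, 1.71], [-2.94, -0.07], [-3.05, 3.05]. Speed limits (rad/s): [2.57, 2.57, 3.14, 3.14, 3.14, 3.14].

INTERFACE

Orientations are given as a rotation vector (axis times angle).
In Python, from plant import manip gives the robot as it stands. The module is installed in compiled form; this text tells all that it offers.
- The arm moves only by the tool move_arm, never from a script. Its argument "motion" is a list of rows, each an object with "dp": the shift along the tool's x, y, z in cm, a list of three; "turn": the turn, a rotation vector about the tool's x, y, z in degrees, a list of three; "gripper": the opening, from 0 (shut) to 1 (fully open). A call has exactly 10 rows; each row is the pose to reach, as a shift and turn from the pose measured when the call began, along the tool's axes at that moment; what a row does not reach only later rows make up. A row lasts 1/12 s, in which the tool goes at most 41.7 mm and 7.16 degrees, less where a joint would pass 70% of its speed; a pose out of reach is approached as far as the arm can. A call with a gripper value outside its range is refused whole. The fingers move at their own pace and stop on an object; the grip force is fixed at half the most. Time passes only in rows, so rows that repeat a pose let the fingers close, or fill a call up. It gives the time, the measured TCP pose, the force and the opening at its end, in the units of the state.
- manip.read_state(): the state, without advancing time (a new reading comes with each control period).
- manip.grab_frame(name): name is "scene" or "top" or "wrist"; returns a dict with "image" (480x640x3 uint8, red, green, blue), "fov_y" (degrees; the focal length in pixels is half the picture's height over the tangent of half this angle, whatever the lens; pixels are square), "cx", "cy" (the principal point, pixels), "dist" ([k1, k2, p1, p2, k3] as OpenCV has them; the pictures are not rectified), "origin" and "attitude" of the camera in the world; the wrist camera has in their place "mount" (4x4, takes a point from camera to tool coordinates, whose origin is the TCP and whose axes are the flange's). Camera axes: x right, y down, z forward; pixel columns grow to the right and rows downward; lengths in m; the calibration is good to about 2 mm. A picture is of the moment at which its call begins: read the wrist's pose just before it. There is no depth.
- manip.finish_job(): hands the job in, once; it reports no verdict.
The state is a dict: "t": time; "q": joint angles; "joint_velocities": joint speeds; "effort": joint torques, N m; "ee_pos": TCP position; "orientation": TCP orientation; "wrist_force": force on the tool from outside, world axes, zero at the start; "torque": the same for the moment, N m; "grip_width": opening from 0.0 (shut) to 1.0 (fully open).
Only numpy, scipy, OpenCV 4.12 (cv2) and the standard library are available. Lean on these libraries where they do the work, as an engineer would, in place of code of your own. Each camera call takes 0.05 s, during which the arm holds its last target. There are 200 camera calls.

## Working session

There is one attempt and no reset: what is moved stays moved. The work goes in short steps, Python scripts to look and compute and a tool call to move; the robot and the scene stay as the last step left them, time stands still between calls to the robot, and variables do not carry over. Pictures are saved under pics/ and viewed, about 8 in all and at most 12, crops included, and the job is handed in when it is done.

Besides the shell and the picture viewer there is one more tool, called by a JSON object that holds its "op" and its "data", one argument or row to a line. move_arm: Moves the arm, as the interface text tells. Its arguments: {"type":"object","properties":{"motion":{"type":"array"}},"required":["motion"]}

```bash
mkdir -p pics
cat > h.py <<'E'
import numpy as np, cv2, json
from scipy.spatial.transform import Rotation as R
from plant import manip
def grab(name,fn):
    s=manip.read_state(); f=manip.grab_frame(name)
    cv2.imwrite('pics/'+fn+'.png',f['image'][:,:,::-1])
    K,d,o,A=calib(f,s)
    np.savez('pics/'+fn+'.npz',K=K,d=d,o=o,A=A)
    return f,s
def calib(f,s):
    h=f['image'].shape[0]; fl=h/2/np.tan(np.radians(f['fov_y'])/2)
    K=np.array([[fl,0,f['cx']],[0,fl,f['cy']],[0,0,1]])
    if 'mount' in f:
        M=np.array(f['mount']); Rt=R.from_rotvec(s['orientation']).as_matrix()
        A=Rt@M[:3,:3]; o=np.array(s['ee_pos'])+Rt@M[:3,3]
    else:
        o=np.array(f['origin']); a=np.array(f['attitude'])
        A=a if a.shape==(3,3) else R.from_rotvec(a).as_matrix()
    return K,np.array(f['dist'],float),o,A
def pix(fn,uv,z):
    c=np.load('pics/'+fn+'.npz'); uv=np.array(uv,float).reshape(-1,1,2)
    n=cv2.undistortPoints(uv,c['K'],c['d'])[:,0]
    r=np.c_[n,np.ones(len(n))]@c['A'].T
    z=np.broadcast_to(z,len(n))
    return c['o']+r*((z-c['o'][2])/r[:,2])[:,None]
def proj(fn,P):
    c=np.load('pics/'+fn+'.npz'); A=c['A']
    return cv2.projectPoints(np.array(P,float).reshape(-1,1,3),cv2.Rodrigues(A.T)[0],-A.T@c['o'],c['K'],c['d'])[0][:,0]
E
python3 - <<'E'
from h import *
for n in('top','scene'):
    f,s=grab(n,n+'0'); print(n,f['origin'],f['attitude'],f['fov_y'],f['dist'])
print(s)
E
```

```text
top [0.21985624 0.02252657 1.38474668] [-2.20305009  1.97570164 -0.23624825] 45.10719478246201 [-0.16016276  0.          0.          0.          0.        ]
scene [1.38893988 0.10782046 0.81650724] [-1.65170399 -1.75958731  0.8319876 ] 53.16333605601012 [-0.10335039  0.          0.          0.          0.        ]
{'t': 0.05, 'q': array([-9.97380467e-01,  2.55703672e-01,  1.07044572e-01, -4.62771035e-04,
       -1.42390969e+00, -2.84575003e-01]), 'joint_velocities': array([-0.00056579,  0.00061578,  0.00205015,  0.00076025, -0.00040554,
        0.00018349]), 'effort': array([-2.63712835e-03, -3.87994516e+01,  2.38770318e+01,  5.38771793e+00,
       -3.54161231e-03, -4.03579762e-06]), 'ee_pos': array([ 0.15666611, -0.52703947,  0.40383603]), 'orientation': array([ 4.51982320e-01, -3.10858351e+00, -2.83067013e-03]), 'wrist_force': array([ 0.36495014,  0.50654846, -0.03707421]), 'torque': array([0.06298883, 0.01889046, 0.02212714]), 'grip_width': 0.9970899408734846}
```

View pics/top0.png

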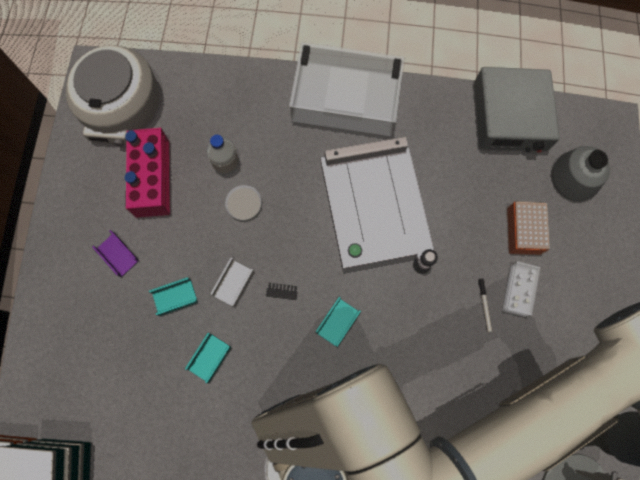

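View pics/scene0.png

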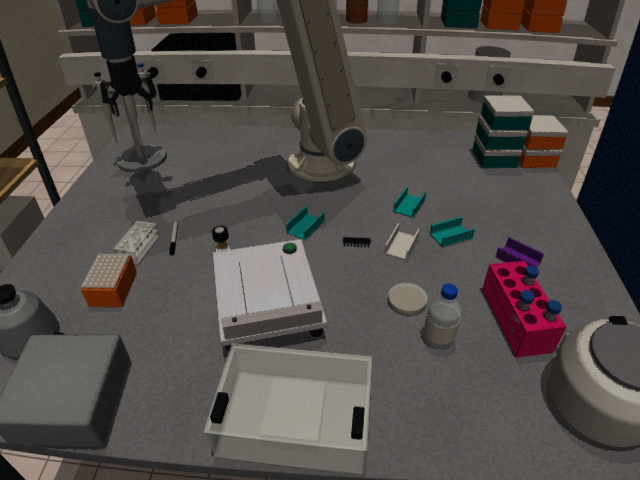

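The top view shows the casting table plate, with front corners near (343,268) and (432,252). The knob is at (427,259), the vial at (355,250) and the bar along (325,155)-(408,145). The white tray is at (233,282). The scene view agrees with this. I'll enlarge both for exact points.

Run:
```python
from h import *
im=cv2.imread('pics/top0.png')
a=cv2.resize(im[130:280,312:447],None,fx=4,fy=4,interpolation=cv2.INTER_CUBIC)
b=cv2.resize(im[250:316,202:266],None,fx=4,fy=4,interpolation=cv2.INTER_CUBIC)
c=np.zeros((600,800,3),np.uint8); c[:,:540]=a; c[:264,540:796]=b
cv2.imwrite('pics/crop0.png',c)
```

```text
(no output)
```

View pics/crop0.png

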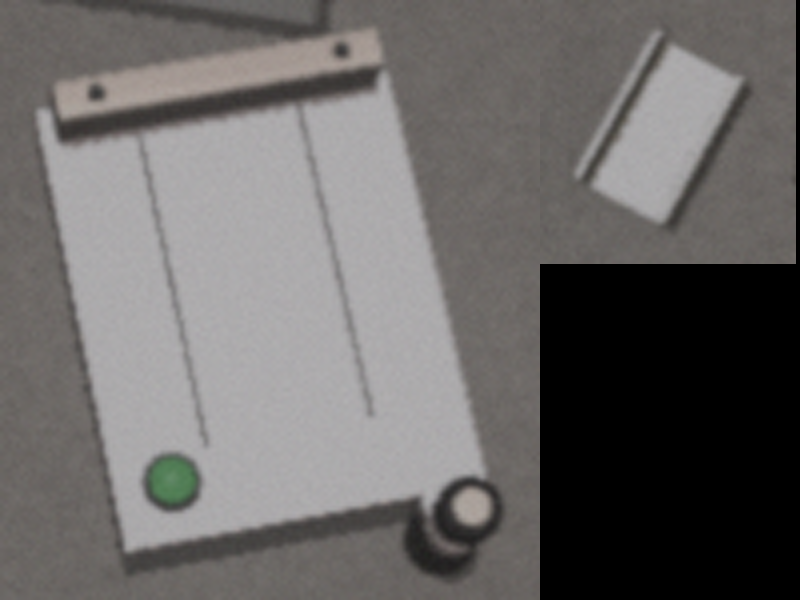

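Crop points: the plate's front-left corner is (125,551), the bar-top corners are (53,85), (380,28), (383,68) and (60,122), the vial is (172,481) and the knob top is (472,506). The tray's wall-top corners are (655,30), (576,178), (742,80) and (662,226). I'll fit the poses to these.

```bash
cat > fit.py <<'E'
from h import *
from scipy.optimize import least_squares
def fit(fn,M,uv,x0):
    M=np.array(M)/1000.;uv=np.array(uv,float)
    def T(x): 
        c,s=np.cos(x[2]),np.sin(x[2]); return M@np.array([[c,-s,0],[s,c,0],[0,0,1]]).T+[x[0],x[1],0]
    r=least_squares(lambda x:(proj(fn,T(x))-uv).ravel(),x0,loss='soft_l1')
    return r.x,(proj(fn,T(r.x))-uv).round(1)
E
python3 - <<'E'
from fit import *
o=np.array([312,130])
uv=np.array([[125,551],[53,85],[380,28],[383,68],[60,122],[172,481],[472,506]])/4+o
M=[[-140,110,58],[140,100,98],[140,-100,98],[115,-100,98],[115,100,98],[-105,75,68],[-160,-85,107]]
w=pix('top0',uv,np.array(M)[:,2]/1e3);print(w.round(3))
d=w[1]-w[4]; x,r=fit('top0',M,uv,[*w[4:7,:2].mean(0),np.arctan2(d[1],d[0])]);print('table',x,np.degrees(x[2]),'\n',r.tolist())
c,s=np.cos(x[2]),np.sin(x[2]);print('lug',x[:2]+np.array([[c,-s],[s,c]])@[-.16,-.085], 'traygoal',x[:2]+np.array([[c,-s],[s,c]])@[.065,0])
uv=(np.array([[655,30],[576,178],[742,80],[662,226]])-[540,0])/4+[202,250]
w=pix('top0',uv,.032);print(w.round(3))
d=w[0]-w[1]
x,r=fit('top0',[[50,31,32],[-50,31,32],[50,-31,32],[-50,-31,32]],uv,[*w[:,:2].mean(0),np.arctan2(d[1],d[0])]);print('tray',x,np.degrees(x[2]),r.tolist())
E
```

```text
[[ 0.466 -0.014  0.058]
 [ 0.734  0.057  0.098]
 [ 0.793 -0.135  0.098]
 [ 0.767 -0.139  0.098]
 [ 0.711  0.05   0.098]
 [ 0.508 -0.037  0.068]
 [ 0.504 -0.207  0.107]]
table [ 0.63020968 -0.0789003   0.29521568] 16.914612384572195 
 [[-0.1, 0.7], [-0.3, -0.5], [-0.6, -0.2], [1.0, -0.7], [-0.0, -0.1], [0.2, 0.1], [0.0, 0.8]]
lug [ 0.5018618  -0.20677454] traygoal [ 0.69239774 -0.05998879]
[[0.466 0.255 0.032]
 [0.372 0.289 0.032]
 [0.442 0.199 0.032]
 [0.35  0.234 0.032]]
tray [ 0.40752473  0.24436136 -0.37274163] -21.356522434389074 [[-0.1, 0.2], [-1.0, -0.1], [0.7, -0.4], [0.2, 0.2]]
```

The fits are good, with residuals of 1 px or less. Next step: go over the knob while winding joint 6 back, so that one uninterrupted clockwise turn is available.

```bash
cat >> h.py <<'E'
def plan(P,yaw):
    "tool dp [cm], turn [deg] to reach TCP P with the tool straight down, tool x at yaw (deg, world)"
    s=manip.read_state(); R0=R.from_rotvec(s['orientation'])
    y=np.radians(yaw); Rt=R.from_matrix(np.array([[np.cos(y),np.sin(y),0],[np.sin(y),-np.cos(y),0],[0,0,-1]]))
    x=R0.as_matrix()[:,0]
    print('t %.2f'%s['t'],'p',s['ee_pos'].round(4),'yaw %.2f'%np.degrees(np.arctan2(x[1],x[0])),'q',s['q'].round(3),'F',s['wrist_force'].round(2),'M',s['torque'].round(3),'w %.3f'%s['grip_width'])
    print('dp',(R0.inv().apply(np.array(P)-s['ee_pos'])*100).round(2),'turn',np.degrees((R0.inv()*Rt).as_rotvec()).round(2))
E
python3 -c "
from h import *
plan([.502,-.207,.37],-102)"
```

```text
t 0.10 p [ 0.1567 -0.5271  0.4039] yaw -163.46 q [-0.997  0.256  0.107 -0.    -1.424 -0.285] F [ 0.12  0.43 -0.81] M [ 0.009 -0.017  0.021] w 0.996
dp [-42.22  20.84   3.42] turn [ 9.000e-02  5.000e-02 -6.146e+01]
```

{"op": "move_arm", "data": {
  "motion": [
    {"dp": [-42.2,20.8,3.4],"turn": [0.1,0,-61.5],"gripper": 1},
    {"dp": [-42.2,20.8,3.4],"turn": [0.1,0,-61.5],"gripper": 1},
    {"dp": [-42.2,20.8,3.4],"turn": [0.1,0,-61.5],"gripper": 1},
    {"dp": [-42.2,20.8,3.4],"turn": [0.1,0,-61.5],"gripper": 1},
    {"dp": [-42.2,20.8,3.4],"turn": [0.1,0,-61.5],"gripper": 1},
    {"dp": [-42.2,20.8,3.4],"turn": [0.1,0,-61.5],"gripper": 1},
    {"dp": [-42.2,20.8,3.4],"turn": [0.1,0,-61.5],"gripper": 1},
    {"dp": [-42.2,20.8,3.4],"turn": [0.1,0,-61.5],"gripper": 1},
    {"dp": [-42.2,20.8,3.4],"turn": [0.1,0,-61.5],"gripper": 1},
    {"dp": [-42.2,20.8,3.4],"turn": [0.1,0,-61.5],"gripper": 1}
  ]
}}

```text
t: 0.93
ee_pos: [0.4626, -0.243, 0.3739]
orientation: [-1.983, 2.436, 0.001]
wrist_force: [0.4, -1.0, -1.0]
grip_width: 1.002
```

```bash
python3 -c "
from h import *
plan([.502,-.207,.37],-40)"
```

```text
t 0.93 p [ 0.4626 -0.243   0.3739] yaw -101.70 q [-1.840e-01  2.120e-01 -2.600e-02 -1.000e-03 -1.333e+00 -2.000e-02] F [ 0.4  -1.04 -1.01] M [-0.182 -0.018 -0.01 ] w 1.002
dp [-4.32 -3.13  0.39] turn [-3.00e-02  4.00e-02 -6.17e+01]
```

Joint 6 turns counter-clockwise positive, so I keep winding in the same direction to about +2.85.

{"op": "move_arm", "data": {
  "motion": [
    {"dp": [-4.3,-3.1,0.4],"turn": [0,0,-56],"gripper": 1},
    {"dp": [-4.3,-3.1,0.4],"turn": [0,0,-56],"gripper": 1},
    {"dp": [-4.3,-3.1,0.4],"turn": [0,0,-56],"gripper": 1},
    {"dp": [-4.3,-3.1,0.4],"turn": [0,0,-56],"gripper": 1},
    {"dp": [-4.3,-3.1,0.4],"turn": [0,0,-56],"gripper": 1},
    {"dp": [-4.3,-3.1,0.4],"turn": [0,0,-56],"gripper": 1},
    {"dp": [-4.3,-3.1,0.4],"turn": [0,0,-56],"gripper": 1},
    {"dp": [-4.3,-3.1,0.4],"turn": [0,0,-56],"gripper": 1},
    {"dp": [-4.3,-3.1,0.4],"turn": [0,0,-56],"gripper": 1},
    {"dp": [-4.3,-3.1,0.4],"turn": [0,0,-56],"gripper": 1}
  ]
}}

```text
t: 1.77
ee_pos: [0.5016, -0.2071, 0.3696]
orientation: [-2.892, 1.225, 0.001]
wrist_force: [-0.5, -0.3, -0.3]
grip_width: 1.003
```

{"op": "move_arm", "data": {
  "motion": [
    {"dp": [0,0,0],"turn": [0,0,-56],"gripper": 1},
    {"dp": [0,0,0],"turn": [0,0,-56],"gripper": 1},
    {"dp": [0,0,0],"turn": [0,0,-56],"gripper": 1},
    {"dp": [0,0,0],"turn": [0,0,-56],"gripper": 1},
    {"dp": [0,0,0],"turn": [0,0,-56],"gripper": 1},
    {"dp": [0,0,0],"turn": [0,0,-56],"gripper": 1},
    {"dp": [0,0,0],"turn": [0,0,-56],"gripper": 1},
    {"dp": [0,0,0],"turn": [0,0,-56],"gripper": 1},
    {"dp": [0,0,0],"turn": [0,0,-56],"gripper": 1},
    {"dp": [0,0,0],"turn": [0,0,-56],"gripper": 1}
  ]
}}

```text
t: 2.6
ee_pos: [0.5015, -0.2072, 0.3694]
orientation: [-3.129, -0.268, 0.001]
wrist_force: [0.5, -0.3, 0.4]
grip_width: 1.001
```

```bash
python3 -c "
from h import *
plan([.502,-.207,.37],66)
grab('wrist','w1')
print(proj('w1',[[.502,-.207,.107],[.502,-.207,.058]]))"
```

```text
t 2.60 p [ 0.5015 -0.2072  0.3694] yaw 9.80 q [-1.040e-01  2.540e-01  1.700e-02 -1.000e-03 -1.335e+00  1.846e+00] F [ 0.5  -0.33  0.4 ] M [ 0.034 -0.004  0.024] w 1.001
dp [ 0.05 -0.01 -0.06] turn [ -0.08  -0.   -56.2 ]
[[322.55729504 246.13918262]
 [322.52103375 227.57008995]]
```

View pics/w1.png

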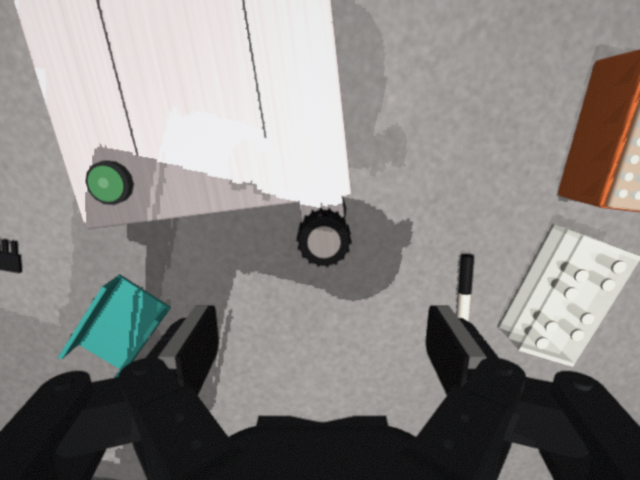

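The wrist picture shows the knob's light disc at (324,241). My estimate projects to (322.6,246), so the knob lies about 2-3 mm farther forward. I'll turn to the final yaw and measure the disc numerically from both yaws.

{"op": "move_arm", "data": {
  "motion": [
    {"dp": [0.2,0,0],"turn": [0,0,-56],"gripper": 1},
    {"dp": [0.2,0,0],"turn": [0,0,-56],"gripper": 1},
    {"dp": [0.2,0,0],"turn": [0,0,-56],"gripper": 1},
    {"dp": [0.2,0,0],"turn": [0,0,-56],"gripper": 1},
    {"dp": [0.2,0,0],"turn": [0,0,-56],"gripper": 1},
    {"dp": [0.2,0,0],"turn": [0,0,-56],"gripper": 1},
    {"dp": [0.2,0,0],"turn": [0,0,-56],"gripper": 1},
    {"dp": [0.2,0,0],"turn": [0,0,-56],"gripper": 1},
    {"dp": [0.2,0,0],"turn": [0,0,-56],"gripper": 1},
    {"dp": [0.2,0,0],"turn": [0,0,-56],"gripper": 1}
  ]
}}

```text
t: 3.48
ee_pos: [0.5035, -0.2068, 0.3694]
orientation: [-2.641, -1.699, 0.0]
wrist_force: [0.2, -0.5, -0.2]
grip_width: 0.999
```

```bash
python3 -c "
from h import *
plan([.502,-.207,.37],66)
grab('wrist','w2')
for n in('w1','w2'):
    c=proj(n,[.503,-.207,.107])[0].astype(int); im=cv2.imread('pics/'+n+'.png',0); a=im[c[1]-60:c[1]+60,c[0]-60:c[0]+60]
    m=(cv2.GaussianBlur(a,(3,3),0)<60).astype(np.uint8)
    # light disc = hole in dark ring
    cs,h=cv2.findContours(m,cv2.RETR_CCOMP,cv2.CHAIN_APPROX_NONE)
    for k,(q,hh) in enumerate(zip(cs,h[0])):
        if cv2.contourArea(q)>300:
            e=cv2.fitEllipse(q); u=np.array(e[0])+c-60; print(n,'hole' if hh[3]>=0 else 'outer',u.round(1),np.round(e[1],1),pix(n,u,.107).round(4))
"
```

```text
t 3.48 p [ 0.5035 -0.2068  0.3694] yaw 65.51 q [-1.020e-01  2.570e-01  2.200e-02 -1.000e-03 -1.336e+00  2.817e+00] F [ 0.18 -0.49 -0.18] M [ 0.032 -0.005  0.047] w 0.999
dp [-0.08 -0.13 -0.06] turn [-0.07 -0.04 -0.49]
w1 outer [323.5 237.5] [53.2 55.7] [[ 0.5082 -0.2066  0.107 ]]
w1 hole [323.5 242. ] [33.8 35.4] [[ 0.505  -0.2071  0.107 ]]
w2 outer [324.7 242.6] [53.  55.7] [[ 0.5064 -0.2041  0.107 ]]
w2 hole [324.9 247.4] [33.2 34.6] [[ 0.5051 -0.2073  0.107 ]]
```

The knob axis is (0.505, -0.207), and both yaws agree within 0.3 mm. Descend and grip.

{"op": "move_arm", "data": {
  "motion": [
    {"dp": [0.04,0.14,2],"turn": [-0.1,0,0],"gripper": 1},
    {"dp": [0.04,0.14,4],"turn": [-0.1,0,0],"gripper": 1},
    {"dp": [0.04,0.14,6],"turn": [-0.1,0,0],"gripper": 1},
    {"dp": [0.04,0.14,8],"turn": [-0.1,0,0],"gripper": 1},
    {"dp": [0.04,0.14,9.5],"turn": [-0.1,0,0],"gripper": 1},
    {"dp": [0.04,0.14,11],"turn": [-0.1,0,0],"gripper": 1},
    {"dp": [0.04,0.14,12],"turn": [-0.1,0,0],"gripper": 1},
    {"dp": [0.04,0.14,12.3],"turn": [-0.1,0,0],"gripper": 1},
    {"dp": [0.04,0.14,12.3],"turn": [-0.1,0,0],"gripper": 1},
    {"dp": [0.04,0.14,12.3],"turn": [-0.1,0,0],"gripper": 1}
  ]
}}

```text
t: 4.37
ee_pos: [0.5052, -0.207, 0.2472]
orientation: [2.641, 1.699, 0.002]
wrist_force: [0.4, 0.4, 0.3]
grip_width: 1.002
```

```bash
python3 -c "
from h import *
plan([.505,-.207,.246],65.5)"
```

```text
t 4.37 p [ 0.5052 -0.207   0.2472] yaw 65.49 q [-0.102  0.347 -0.181 -0.    -1.041  2.816] F [0.41 0.41 0.33] M [ 0.001 -0.023  0.02 ] w 1.002
dp [-0.01 -0.02  0.12] turn [ 0.1  -0.04 -0.01]
```

{"op": "move_arm", "data": {
  "motion": [
    {"dp": [0,0,0],"turn": [0,0,0],"gripper": 0.55},
    {"dp": [0,0,0],"turn": [0,0,0],"gripper": 0.5},
    {"dp": [0,0,0],"turn": [0,0,0],"gripper": 0.45},
    {"dp": [0,0,0],"turn": [0,0,0],"gripper": 0.4},
    {"dp": [0,0,0],"turn": [0,0,0],"gripper": 0.3},
    {"dp": [0,0,0],"turn": [0,0,0],"gripper": 0.2},
    {"dp": [0,0,0],"turn": [0,0,0],"gripper": 0.2},
    {"dp": [0,0,0],"turn": [0,0,0],"gripper": 0.2},
    {"dp": [0,0,0],"turn": [0,0,0],"gripper": 0.2},
    {"dp": [0,0,0],"turn": [0,0,0],"gripper": 0.2}
  ]
}}

```text
t: 5.2
ee_pos: [0.5052, -0.2071, 0.2475]
orientation: [2.641, 1.699, 0.002]
wrist_force: [-2.3, 0.5, 5.5]
grip_width: 0.405
```

```bash
python3 -c "
from h import *
plan([.505,-.207,.2472],65.5)
grab('wrist','w3')"
```

```text
t 5.20 p [ 0.5052 -0.2071  0.2475] yaw 65.49 q [-0.102  0.347 -0.181  0.    -1.041  2.816] F [-2.26  0.45  5.49] M [ 0.251  0.659 -0.019] w 0.405
dp [-0.   -0.02  0.03] turn [ 0.12 -0.03 -0.01]
```

The grip is on, but the swinging pads press the knob down with 5.5 N. I'll ease up before turning.

{"op": "move_arm", "data": {
  "motion": [
    {"dp": [0,0,-0.03],"turn": [0,0,0],"gripper": 0.2},
    {"dp": [0,0,-0.03],"turn": [0,0,0],"gripper": 0.2},
    {"dp": [0,0,-0.03],"turn": [0,0,0],"gripper": 0.2},
    {"dp": [0,0,-0.03],"turn": [0,0,0],"gripper": 0.2},
    {"dp": [0,0,-0.03],"turn": [0,0,0],"gripper": 0.2},
    {"dp": [0,0,-0.03],"turn": [0,0,0],"gripper": 0.2},
    {"dp": [0,0,-0.03],"turn": [0,0,0],"gripper": 0.2},
    {"dp": [0,0,-0.03],"turn": [0,0,0],"gripper": 0.2},
    {"dp": [0,0,-0.03],"turn": [0,0,0],"gripper": 0.2},
    {"dp": [0,0,-0.03],"turn": [0,0,0],"gripper": 0.2}
  ]
}}

```text
t: 6.08
ee_pos: [0.5052, -0.207, 0.2478]
orientation: [2.641, 1.699, 0.003]
wrist_force: [-1.2, 2.0, 3.0]
grip_width: 0.407
```

```bash
cat > st.py <<'E'
from h import *
F=[];M=[]
for i in range(4):
    s=manip.read_state(); F.append(s['wrist_force']);M.append(s['torque'])
    if i<3: manip.grab_frame('wrist')
F=np.mean(F,0);M=np.mean(M,0);Rm=R.from_rotvec(s['orientation'])
x=Rm.as_matrix()[:,0]
print('t %.2f'%s['t'],'p',s['ee_pos'].round(4),'yaw %.2f'%np.degrees(np.arctan2(x[1],x[0])),'q6 %.3f'%s['q'][5],'F',F.round(2),'M',M.round(3),'Ftool',Rm.inv().apply(F).round(2),'tilt',Rm.as_matrix()[:2,2].round(4),'w %.3f'%s['grip_width'])
E
python3 st.py
```

```text
t 6.23 p [ 0.5052 -0.207   0.2478] yaw 65.49 q6 2.816 F [-0.62  2.21  3.14] M [0.755 0.297 0.002] Ftool [ 1.75 -1.48 -3.15] tilt [ 0.0021 -0.0003] w 0.403
```

{"op": "move_arm", "data": {
  "motion": [
    {"dp": [0,0,-0.02],"turn": [0,0,6],"gripper": 0.2},
    {"dp": [0,0,-0.005],"turn": [0,0,12],"gripper": 0.2},
    {"dp": [0,0,0.01],"turn": [0,0,18],"gripper": 0.2},
    {"dp": [0,0,0.02],"turn": [0,0,24],"gripper": 0.2},
    {"dp": [0,0,0.035],"turn": [0,0,30],"gripper": 0.2},
    {"dp": [0,0,0.05],"turn": [0,0,36],"gripper": 0.2},
    {"dp": [0,0,0.06],"turn": [0,0,42],"gripper": 0.2},
    {"dp": [0,0,0.075],"turn": [0,0,48],"gripper": 0.2},
    {"dp": [0,0,0.09],"turn": [0,0,54],"gripper": 0.2},
    {"dp": [0,0,0.1],"turn": [0,0,60],"gripper": 0.2}
  ]
}}

```text
t: 7.07
ee_pos: [0.5054, -0.2072, 0.2466]
orientation: [3.137, 0.143, 0.004]
wrist_force: [0.4, -0.9, 0.2]
grip_width: 0.406
```

```bash
python3 st.py
```

```text
t 7.22 p [ 0.5054 -0.2072  0.2466] yaw 5.64 q6 1.771 F [ 0.62 -0.52  0.22] M [-0.124 -0.345  0.001] Ftool [ 0.56  0.57 -0.21] tilt [ 0.0024 -0.0007] w 0.405
```

Forces are near zero while following. Now I go in smaller steps and watch the moment about the axis.

{"op": "move_arm", "data": {
  "motion": [
    {"dp": [0,0,0.009],"turn": [0,0,4],"gripper": 0.2},
    {"dp": [0,0,0.018],"turn": [0,0,8],"gripper": 0.2},
    {"dp": [0,0,0.027],"turn": [0,0,12],"gripper": 0.2},
    {"dp": [0,0,0.036],"turn": [0,0,16],"gripper": 0.2},
    {"dp": [0,0,0.044],"turn": [0,0,20],"gripper": 0.2},
    {"dp": [0,0,0.053],"turn": [0,0,24],"gripper": 0.2},
    {"dp": [0,0,0.062],"turn": [0,0,28],"gripper": 0.2},
    {"dp": [0,0,0.071],"turn": [0,0,32],"gripper": 0.2},
    {"dp": [0,0,0.08],"turn": [0,0,36],"gripper": 0.2},
    {"dp": [0,0,0.089],"turn": [0,0,40],"gripper": 0.2}
  ]
}}

```text
t: 8.05
ee_pos: [0.5054, -0.2075, 0.2457]
orientation: [3.001, -0.927, 0.004]
wrist_force: [0.5, -0.3, 1.8]
grip_width: 0.407
```

```bash
sed -i 's/^    if i<3/    print("%.3f Mz %.4f Fz %.2f w6 %.4f e6 %.4f"%(s["t"],M[-1][2],F[-1][2],s["joint_velocities"][5],s["effort"][5]))\n    if i<3/' st.py; python3 st.py
```

```text
8.050 Mz 0.1055 Fz 1.85 w6 -0.8322 e6 1.0498
8.100 Mz -0.0345 Fz 1.34 w6 0.1586 e6 0.3058
8.150 Mz -0.0350 Fz 0.44 w6 0.0729 e6 -0.7978
8.200 Mz -0.0273 Fz 0.98 w6 0.0102 e6 -0.2714
t 8.20 p [ 0.5054 -0.2075  0.2457] yaw -34.13 q6 1.077 F [ 0.24 -1.09  1.15] M [-0.349  0.037  0.002] Ftool [ 0.81  0.77 -1.15] tilt [ 0.0023 -0.0012] w 0.406
```

{"op": "move_arm", "data": {
  "motion": [
    {"dp": [0,0,-0.008],"turn": [0,0,1],"gripper": 0.2},
    {"dp": [0,0,-0.006],"turn": [0,0,2],"gripper": 0.2},
    {"dp": [0,0,-0.004],"turn": [0,0,3],"gripper": 0.2},
    {"dp": [0,0,-0.002],"turn": [0,0,4],"gripper": 0.2},
    {"dp": [0,0,0.0],"turn": [0,0,5],"gripper": 0.2},
    {"dp": [0,0,0.003],"turn": [0,0,6],"gripper": 0.2},
    {"dp": [0,0,0.005],"turn": [0,0,7],"gripper": 0.2},
    {"dp": [0,0,0.008],"turn": [0,0,8],"gripper": 0.2},
    {"dp": [0,0,0.01],"turn": [0,0,9],"gripper": 0.2},
    {"dp": [0,0,0.012],"turn": [0,0,10],"gripper": 0.2}
  ]
}}

```text
t: 9.03
ee_pos: [0.5053, -0.2076, 0.2456]
orientation: [2.91, -1.182, 0.004]
wrist_force: [-0.3, -1.7, -0.0]
grip_width: 0.402
```

```bash
python3 st.py
```

```text
9.033 Mz 0.0458 Fz -0.02 w6 -0.2064 e6 0.2103
9.083 Mz -0.0115 Fz -0.19 w6 0.0426 e6 0.0614
9.133 Mz -0.0006 Fz -0.20 w6 0.0246 e6 -0.1906
9.183 Mz -0.0327 Fz -0.74 w6 0.0069 e6 -0.0666
t 9.18 p [ 0.5054 -0.2075  0.2456] yaw -44.14 q6 0.903 F [ 0.15 -1.53 -0.29] M [-0.521 -0.029  0.   ] Ftool [1.18 0.99 0.29] tilt [ 0.0023 -0.0013] w 0.407
```

Still free (0.046 N·m while turning, versus 0.03 expected). Continue, with slow last rows for a clean reading.

{"op": "move_arm", "data": {
  "motion": [
    {"dp": [0,0,0.008],"turn": [0,0,4],"gripper": 0.2},
    {"dp": [0,0,0.017],"turn": [0,0,8],"gripper": 0.2},
    {"dp": [0,0,0.026],"turn": [0,0,12],"gripper": 0.2},
    {"dp": [0,0,0.035],"turn": [0,0,16],"gripper": 0.2},
    {"dp": [0,0,0.043],"turn": [0,0,20],"gripper": 0.2},
    {"dp": [0,0,0.047],"turn": [0,0,22],"gripper": 0.2},
    {"dp": [0,0,0.049],"turn": [0,0,23],"gripper": 0.2},
    {"dp": [0,0,0.051],"turn": [0,0,24],"gripper": 0.2},
    {"dp": [0,0,0.054],"turn": [0,0,25],"gripper": 0.2},
    {"dp": [0,0,0.056],"turn": [0,0,26],"gripper": 0.2}
  ]
}}

```text
t: 10.02
ee_pos: [0.5052, -0.2076, 0.2451]
orientation: [2.57, -1.806, 0.004]
wrist_force: [-1.5, -0.4, 2.0]
grip_width: 0.403
```

```bash
python3 st.py
```

```text
10.017 Mz 0.1334 Fz 2.04 w6 -0.2113 e6 0.1771
10.067 Mz 0.0579 Fz 1.37 w6 0.0390 e6 0.0420
10.117 Mz 0.0187 Fz 1.58 w6 0.0203 e6 -0.2023
10.167 Mz -0.0132 Fz 1.30 w6 0.0059 e6 -0.0809
t 10.17 p [ 0.5052 -0.2076  0.2451] yaw -70.14 q6 0.449 F [-1.2  -1.64  1.57] M [-0.711  0.447  0.049] Ftool [ 1.14  1.69 -1.57] tilt [ 0.002  -0.0014] w 0.407
```

{"op": "move_arm", "data": {
  "motion": [
    {"dp": [0,0,0.008],"turn": [0,0,4],"gripper": 0.2},
    {"dp": [0,0,0.017],"turn": [0,0,8],"gripper": 0.2},
    {"dp": [0,0,0.026],"turn": [0,0,12],"gripper": 0.2},
    {"dp": [0,0,0.03],"turn": [0,0,14],"gripper": 0.2},
    {"dp": [0,0,0.032],"turn": [0,0,15],"gripper": 0.2},
    {"dp": [0,0,0.034],"turn": [0,0,16],"gripper": 0.2},
    {"dp": [0,0,0.037],"turn": [0,0,17],"gripper": 0.2},
    {"dp": [0,0,0.039],"turn": [0,0,18],"gripper": 0.2},
    {"dp": [0,0,0.041],"turn": [0,0,19],"gripper": 0.2},
    {"dp": [0,0,0.044],"turn": [0,0,20],"gripper": 0.2}
  ]
}}

```text
t: 11.0
ee_pos: [0.5051, -0.2076, 0.2447]
orientation: [-2.217, 2.226, -0.003]
wrist_force: [-2.5, -1.3, 2.5]
grip_width: 0.403
```

```bash
python3 st.py
```

```text
11.000 Mz 0.1146 Fz 2.55 w6 -0.2079 e6 0.1380
11.050 Mz 0.0397 Fz 2.35 w6 0.0400 e6 0.0140
11.100 Mz -0.0117 Fz 2.71 w6 0.0221 e6 -0.2232
11.150 Mz 0.0244 Fz 2.72 w6 0.0063 e6 -0.1009
t 11.15 p [ 0.5051 -0.2076  0.2447] yaw -90.15 q6 0.100 F [-2.52 -1.67  2.58] M [-0.575  0.905  0.042] Ftool [ 1.68  2.52 -2.58] tilt [ 0.0017 -0.0014] w 0.405
```

The readings (0.133, 0.115 N·m) suggest touch, but a hand load of about 2.5 N down confounds them. I'll null that load and turn 10° slowly for a clean reading.

{"op": "move_arm", "data": {
  "motion": [
    {"dp": [0.01,0.01,-0.028],"turn": [0,0,1],"gripper": 0.2},
    {"dp": [0.02,0.02,-0.026],"turn": [0,0,2],"gripper": 0.2},
    {"dp": [0.02,0.02,-0.023],"turn": [0,0,3],"gripper": 0.2},
    {"dp": [0.02,0.02,-0.021],"turn": [0,0,4],"gripper": 0.2},
    {"dp": [0.02,0.02,-0.019],"turn": [0,0,5],"gripper": 0.2},
    {"dp": [0.02,0.02,-0.017],"turn": [0,0,6],"gripper": 0.2},
    {"dp": [0.02,0.02,-0.014],"turn": [0,0,7],"gripper": 0.2},
    {"dp": [0.02,0.02,-0.012],"turn": [0,0,8],"gripper": 0.2},
    {"dp": [0.02,0.02,-0.01],"turn": [0,0,9],"gripper": 0.2},
    {"dp": [0.02,0.02,-0.008],"turn": [0,0,10],"gripper": 0.2}
  ]
}}

```text
t: 11.98
ee_pos: [0.505, -0.2077, 0.2446]
orientation: [-2.014, 2.411, -0.003]
wrist_force: [0.3, 0.3, -2.0]
grip_width: 0.403
```

```bash
python3 st.py
```

```text
11.983 Mz 0.1383 Fz -2.04 w6 -0.2091 e6 0.1156
12.033 Mz 0.0897 Fz -0.57 w6 0.0413 e6 0.0174
12.083 Mz 0.0632 Fz -1.14 w6 0.0226 e6 -0.2190
12.133 Mz 0.0346 Fz -1.77 w6 0.0058 e6 -0.0954
t 12.13 p [ 0.505  -0.2077  0.2446] yaw -100.18 q6 -0.075 F [ 0.5   0.32 -1.38] M [ 0.128 -0.103  0.081] Ftool [-0.4  -0.43  1.38] tilt [ 0.0019 -0.001 ] w 0.403
```

Use a creeping finish, so the residual moment at rest equals the sliding friction and I can average several samples.

{"op": "move_arm", "data": {
  "motion": [
    {"dp": [0,0,0.017],"turn": [0,0,1],"gripper": 0.2},
    {"dp": [0,0,0.019],"turn": [0,0,2],"gripper": 0.2},
    {"dp": [0,0,0.02],"turn": [0,0,2.6],"gripper": 0.2},
    {"dp": [0,0,0.022],"turn": [0,0,3.1],"gripper": 0.2},
    {"dp": [0,0,0.022],"turn": [0,0,3.5],"gripper": 0.2},
    {"dp": [0,0,0.023],"turn": [0,0,3.8],"gripper": 0.2},
    {"dp": [0,0,0.023],"turn": [0,0,4.1],"gripper": 0.2},
    {"dp": [0,0,0.024],"turn": [0,0,4.4],"gripper": 0.2},
    {"dp": [0,0,0.025],"turn": [0,0,4.7],"gripper": 0.2},
    {"dp": [0,0,0.026],"turn": [0,0,5],"gripper": 0.2}
  ]
}}

```text
t: 12.97
ee_pos: [0.5049, -0.2077, 0.2444]
orientation: [-1.908, 2.495, -0.003]
wrist_force: [-0.0, 0.6, 0.8]
grip_width: 0.402
```

```bash
python3 st.py
```

```text
12.967 Mz 0.1895 Fz 0.85 w6 -0.0618 e6 -0.0866
13.017 Mz 0.1019 Fz 1.26 w6 0.0108 e6 -0.1053
13.067 Mz 0.1698 Fz 1.10 w6 0.0068 e6 -0.1631
13.117 Mz 0.0935 Fz 1.37 w6 0.0027 e6 -0.1155
t 13.12 p [ 0.5049 -0.2077  0.2444] yaw -105.18 q6 -0.162 F [-0.68  0.91  1.15] M [0.288 0.406 0.139] Ftool [-0.7   0.89 -1.15] tilt [ 0.0018 -0.001 ] w 0.403
```

Contact is certain, at about 5-6 N, which is slightly too much. I'll back off slowly at constant speed and take a reading every 10° to fit the touch angle.

Create r.py:
```python
from h import *
s=manip.read_state();x=R.from_rotvec(s['orientation']).as_matrix()[:,0]
print('t %.2f yaw %.2f z %.4f Mz %.4f F %s w6 %.3f'%(s['t'],np.degrees(np.arctan2(x[1],x[0])),s['ee_pos'][2],s['torque'][2],s['wrist_force'].round(2),s['joint_velocities'][5]))
```

```text
(no output)
```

{"op": "move_arm", "data": {
  "motion": [
    {"dp": [0,0,-0.014],"turn": [0,0,-1],"gripper": 0.2},
    {"dp": [0,0,-0.016],"turn": [0,0,-2],"gripper": 0.2},
    {"dp": [0,0,-0.018],"turn": [0,0,-3],"gripper": 0.2},
    {"dp": [0,0,-0.02],"turn": [0,0,-4],"gripper": 0.2},
    {"dp": [0,0,-0.022],"turn": [0,0,-5],"gripper": 0.2},
    {"dp": [0,0,-0.025],"turn": [0,0,-6],"gripper": 0.2},
    {"dp": [0,0,-0.027],"turn": [0,0,-7],"gripper": 0.2},
    {"dp": [0,0,-0.029],"turn": [0,0,-8],"gripper": 0.2},
    {"dp": [0,0,-0.031],"turn": [0,0,-9],"gripper": 0.2},
    {"dp": [0,0,-0.033],"turn": [0,0,-10],"gripper": 0.2}
  ]
}}

```text
t: 13.95
ee_pos: [0.505, -0.2077, 0.2447]
orientation: [-2.12, 2.317, -0.003]
wrist_force: [-0.2, 1.2, -0.7]
grip_width: 0.405
```

```bash
python3 r.py
```

```text
t 13.95 yaw -95.08 z 0.2447 Mz -0.1365 F [-0.2   1.2  -0.68] w6 0.208
```

{"op": "move_arm", "data": {
  "motion": [
    {"dp": [0,0,-0.002],"turn": [0,0,-1],"gripper": 0.2},
    {"dp": [0,0,-0.004],"turn": [0,0,-2],"gripper": 0.2},
    {"dp": [0,0,-0.007],"turn": [0,0,-3],"gripper": 0.2},
    {"dp": [0,0,-0.009],"turn": [0,0,-4],"gripper": 0.2},
    {"dp": [0,0,-0.011],"turn": [0,0,-5],"gripper": 0.2},
    {"dp": [0,0,-0.013],"turn": [0,0,-6],"gripper": 0.2},
    {"dp": [0,0,-0.016],"turn": [0,0,-7],"gripper": 0.2},
    {"dp": [0,0,-0.018],"turn": [0,0,-8],"gripper": 0.2},
    {"dp": [0,0,-0.02],"turn": [0,0,-9],"gripper": 0.2},
    {"dp": [0,0,-0.022],"turn": [0,0,-10],"gripper": 0.2}
  ]
}}

```text
t: 14.78
ee_pos: [0.505, -0.2077, 0.2449]
orientation: [-2.316, 2.122, -0.003]
wrist_force: [0.5, -0.5, -1.0]
grip_width: 0.407
```

```bash
python3 r.py
```

```text
t 14.78 yaw -84.98 z 0.2449 Mz -0.1181 F [ 0.53 -0.47 -0.97] w6 0.208
```

{"op": "move_arm", "data": {
  "motion": [
    {"dp": [0,0,-0.002],"turn": [0,0,-1],"gripper": 0.2},
    {"dp": [0,0,-0.004],"turn": [0,0,-2],"gripper": 0.2},
    {"dp": [0,0,-0.007],"turn": [0,0,-3],"gripper": 0.2},
    {"dp": [0,0,-0.009],"turn": [0,0,-4],"gripper": 0.2},
    {"dp": [0,0,-0.011],"turn": [0,0,-5],"gripper": 0.2},
    {"dp": [0,0,-0.013],"turn": [0,0,-6],"gripper": 0.2},
    {"dp": [0,0,-0.016],"turn": [0,0,-7],"gripper": 0.2},
    {"dp": [0,0,-0.018],"turn": [0,0,-8],"gripper": 0.2},
    {"dp": [0,0,-0.02],"turn": [0,0,-9],"gripper": 0.2},
    {"dp": [0,0,-0.022],"turn": [0,0,-10],"gripper": 0.2}
  ]
}}

```text
t: 15.62
ee_pos: [0.5051, -0.2077, 0.2451]
orientation: [-2.494, 1.91, -0.004]
wrist_force: [1.3, 0.3, -1.6]
grip_width: 0.405
```

```bash
python3 r.py
```

```text
t 15.62 yaw -74.88 z 0.2451 Mz -0.1154 F [ 1.31  0.29 -1.57] w6 0.208
```

{"op": "move_arm", "data": {
  "motion": [
    {"dp": [0,0,-0.002],"turn": [0,0,-1],"gripper": 0.2},
    {"dp": [0,0,-0.004],"turn": [0,0,-2],"gripper": 0.2},
    {"dp": [0,0,-0.007],"turn": [0,0,-3],"gripper": 0.2},
    {"dp": [0,0,-0.009],"turn": [0,0,-4],"gripper": 0.2},
    {"dp": [0,0,-0.011],"turn": [0,0,-5],"gripper": 0.2},
    {"dp": [0,0,-0.013],"turn": [0,0,-6],"gripper": 0.2},
    {"dp": [0,0,-0.016],"turn": [0,0,-7],"gripper": 0.2},
    {"dp": [0,0,-0.018],"turn": [0,0,-8],"gripper": 0.2},
    {"dp": [0,0,-0.02],"turn": [0,0,-9],"gripper": 0.2},
    {"dp": [0,0,-0.022],"turn": [0,0,-10],"gripper": 0.2}
  ]
}}

```text
t: 16.45
ee_pos: [0.5052, -0.2077, 0.2453]
orientation: [-2.652, 1.683, -0.004]
wrist_force: [1.8, 0.5, -2.6]
grip_width: 0.409
```

```bash
python3 r.py
```

```text
t 16.45 yaw -64.78 z 0.2453 Mz -0.0758 F [ 1.78  0.48 -2.62] w6 0.207
```

{"op": "move_arm", "data": {
  "motion": [
    {"dp": [0,0,0.02],"turn": [0,0,-1],"gripper": 0.2},
    {"dp": [0,0,0.018],"turn": [0,0,-2],"gripper": 0.2},
    {"dp": [0,0,0.016],"turn": [0,0,-3],"gripper": 0.2},
    {"dp": [0,0,0.014],"turn": [0,0,-4],"gripper": 0.2},
    {"dp": [0,0,0.012],"turn": [0,0,-5],"gripper": 0.2},
    {"dp": [0,0,0.009],"turn": [0,0,-6],"gripper": 0.2},
    {"dp": [0,0,0.007],"turn": [0,0,-7],"gripper": 0.2},
    {"dp": [0,0,0.005],"turn": [0,0,-8],"gripper": 0.2},
    {"dp": [0,0,0.003],"turn": [0,0,-9],"gripper": 0.2},
    {"dp": [0,0,0.001],"turn": [0,0,-10],"gripper": 0.2}
  ]
}}

```text
t: 17.28
ee_pos: [0.5052, -0.2077, 0.2454]
orientation: [-2.79, 1.443, -0.004]
wrist_force: [1.6, 0.1, -0.2]
grip_width: 0.409
```

```bash
python3 r.py
```

```text
t 17.28 yaw -54.68 z 0.2454 Mz -0.0777 F [ 1.61  0.14 -0.23] w6 0.209
```

{"op": "move_arm", "data": {
  "motion": [
    {"dp": [0,0,-0.002],"turn": [0,0,-1],"gripper": 0.2},
    {"dp": [0,0,-0.004],"turn": [0,0,-2],"gripper": 0.2},
    {"dp": [0,0,-0.006],"turn": [0,0,-3],"gripper": 0.2},
    {"dp": [0,0,-0.008],"turn": [0,0,-4],"gripper": 0.2},
    {"dp": [0,0,-0.01],"turn": [0,0,-5],"gripper": 0.2},
    {"dp": [0,0,-0.012],"turn": [0,0,-6],"gripper": 0.2},
    {"dp": [0,0,-0.014],"turn": [0,0,-7],"gripper": 0.2},
    {"dp": [0,0,-0.016],"turn": [0,0,-8],"gripper": 0.2},
    {"dp": [0,0,-0.018],"turn": [0,0,-9],"gripper": 0.2},
    {"dp": [0,0,-0.02],"turn": [0,0,-10],"gripper": 0.2}
  ]
}}

```text
t: 18.12
ee_pos: [0.5052, -0.2077, 0.2456]
orientation: [-2.907, 1.191, -0.004]
wrist_force: [2.1, 0.8, -1.1]
grip_width: 0.403
```

```bash
python3 r.py
```

```text
t 18.12 yaw -44.58 z 0.2456 Mz -0.1221 F [ 2.14  0.76 -1.1 ] w6 0.207
```

{"op": "move_arm", "data": {
  "motion": [
    {"dp": [0,0,-0.002],"turn": [0,0,-1],"gripper": 0.2},
    {"dp": [0,0,-0.004],"turn": [0,0,-2],"gripper": 0.2},
    {"dp": [0,0,-0.006],"turn": [0,0,-3],"gripper": 0.2},
    {"dp": [0,0,-0.008],"turn": [0,0,-4],"gripper": 0.2},
    {"dp": [0,0,-0.01],"turn": [0,0,-5],"gripper": 0.2},
    {"dp": [0,0,-0.012],"turn": [0,0,-6],"gripper": 0.2},
    {"dp": [0,0,-0.014],"turn": [0,0,-7],"gripper": 0.2},
    {"dp": [0,0,-0.016],"turn": [0,0,-8],"gripper": 0.2},
    {"dp": [0,0,-0.018],"turn": [0,0,-9],"gripper": 0.2},
    {"dp": [0,0,-0.02],"turn": [0,0,-10],"gripper": 0.2}
  ]
}}

```text
t: 18.95
ee_pos: [0.5053, -0.2076, 0.2458]
orientation: [3.0, -0.931, 0.005]
wrist_force: [1.9, 1.5, -0.9]
grip_width: 0.408
```

```bash
python3 st.py
```

```text
18.950 Mz -0.0322 Fz -0.89 w6 0.2075 e6 -0.2259
19.000 Mz 0.0155 Fz -1.25 w6 -0.0435 e6 -0.0712
19.050 Mz -0.0260 Fz -1.64 w6 -0.0225 e6 0.1844
19.100 Mz 0.0117 Fz -0.79 w6 -0.0082 e6 0.0603
t 19.10 p [ 0.5053 -0.2076  0.2458] yaw -34.56 q6 1.070 F [ 1.89  1.18 -1.14] M [ 0.497 -0.676 -0.008] Ftool [ 0.89 -2.04  1.15] tilt [ 0.0027 -0.0009] w 0.405
```

The touch angle fits about 106-114° of total turn, and at about 130° the foot bears around 3 N. I'll screw forward to 129° (yaw -63.5) in slow steps, for further readings.

{"op": "move_arm", "data": {
  "motion": [
    {"dp": [0.01,-0.01,0.01],"turn": [0,0,1],"gripper": 0.2},
    {"dp": [0.01,-0.02,0.014],"turn": [0,0,2],"gripper": 0.2},
    {"dp": [0.01,-0.02,0.017],"turn": [0,0,3],"gripper": 0.2},
    {"dp": [0.01,-0.02,0.019],"turn": [0,0,4],"gripper": 0.2},
    {"dp": [0.01,-0.02,0.021],"turn": [0,0,5],"gripper": 0.2},
    {"dp": [0.01,-0.02,0.023],"turn": [0,0,6],"gripper": 0.2},
    {"dp": [0.01,-0.02,0.026],"turn": [0,0,7],"gripper": 0.2},
    {"dp": [0.01,-0.02,0.028],"turn": [0,0,8],"gripper": 0.2},
    {"dp": [0.01,-0.02,0.03],"turn": [0,0,9],"gripper": 0.2},
    {"dp": [0.01,-0.02,0.032],"turn": [0,0,10],"gripper": 0.2}
  ]
}}

```text
t: 19.93
ee_pos: [0.5053, -0.2076, 0.2455]
orientation: [2.906, -1.194, 0.004]
wrist_force: [-0.0, 0.2, 2.1]
grip_width: 0.407
```

```bash
python3 r.py
```

```text
t 19.93 yaw -44.66 z 0.2455 Mz 0.1157 F [-0.04  0.17  2.11] w6 -0.207
```

{"op": "move_arm", "data": {
  "motion": [
    {"dp": [0,0,0.002],"turn": [0,0,1],"gripper": 0.2},
    {"dp": [0,0,0.004],"turn": [0,0,2],"gripper": 0.2},
    {"dp": [0,0,0.007],"turn": [0,0,3],"gripper": 0.2},
    {"dp": [0,0,0.009],"turn": [0,0,4],"gripper": 0.2},
    {"dp": [0,0,0.011],"turn": [0,0,5],"gripper": 0.2},
    {"dp": [0,0,0.013],"turn": [0,0,6],"gripper": 0.2},
    {"dp": [0,0,0.015],"turn": [0,0,7],"gripper": 0.2},
    {"dp": [0,0,0.018],"turn": [0,0,8],"gripper": 0.2},
    {"dp": [0,0,0.02],"turn": [0,0,9],"gripper": 0.2},
    {"dp": [0,0,0.022],"turn": [0,0,10],"gripper": 0.2}
  ]
}}

```text
t: 20.77
ee_pos: [0.5053, -0.2076, 0.2454]
orientation: [2.79, -1.445, 0.004]
wrist_force: [-1.2, -0.6, 2.0]
grip_width: 0.403
```

```bash
python3 r.py
```

```text
t 20.77 yaw -54.76 z 0.2454 Mz 0.1045 F [-1.2  -0.64  2.03] w6 -0.206
```

{"op": "move_arm", "data": {
  "motion": [
    {"dp": [0,0,0.002],"turn": [0,0,0.9],"gripper": 0.2},
    {"dp": [0,0,0.004],"turn": [0,0,1.8],"gripper": 0.2},
    {"dp": [0,0,0.006],"turn": [0,0,2.7],"gripper": 0.2},
    {"dp": [0,0,0.008],"turn": [0,0,3.6],"gripper": 0.2},
    {"dp": [0,0,0.01],"turn": [0,0,4.5],"gripper": 0.2},
    {"dp": [0,0,0.012],"turn": [0,0,5.4],"gripper": 0.2},
    {"dp": [0,0,0.014],"turn": [0,0,6.3],"gripper": 0.2},
    {"dp": [0,0,0.016],"turn": [0,0,7.2],"gripper": 0.2},
    {"dp": [0,0,0.018],"turn": [0,0,8.1],"gripper": 0.2},
    {"dp": [0,0,0.02],"turn": [0,0,9],"gripper": 0.2}
  ]
}}

```text
t: 21.6
ee_pos: [0.5053, -0.2077, 0.2451]
orientation: [-2.666, 1.661, -0.004]
wrist_force: [-1.3, 0.3, 3.2]
grip_width: 0.405
```

```bash
python3 st.py
```

```text
21.600 Mz 0.1192 Fz 3.19 w6 -0.1877 e6 0.1464
21.650 Mz 0.0338 Fz 2.83 w6 0.0381 e6 0.0270
21.700 Mz 0.0418 Fz 2.25 w6 0.0200 e6 -0.1864
21.750 Mz 0.0581 Fz 2.24 w6 0.0071 e6 -0.0747
t 21.75 p [ 0.5052 -0.2077  0.2451] yaw -63.78 q6 0.560 F [-1.55 -0.18  2.63] M [-0.11   0.526  0.063] Ftool [-0.52  1.47 -2.63] tilt [ 0.0022 -0.0012] w 0.404
```

At 129° the readings put the foot load at about 2.6-3.7 N, inside the 1-5 N window. I null the hand load, release and rise.

{"op": "move_arm", "data": {
  "motion": [
    {"dp": [0,0.01,-0.015],"turn": [0,0,0],"gripper": 0.2},
    {"dp": [0,0.01,-0.025],"turn": [0,0,0],"gripper": 0.2},
    {"dp": [0,0.01,-0.025],"turn": [0,0,0],"gripper": 0.2},
    {"dp": [0,0.01,-0.025],"turn": [0,0,0],"gripper": 0.45},
    {"dp": [0,0.01,-0.025],"turn": [0,0,0],"gripper": 0.6},
    {"dp": [0,0.01,-0.025],"turn": [0,0,0],"gripper": 0.8},
    {"dp": [0,0.01,-0.025],"turn": [0,0,0],"gripper": 0.9},
    {"dp": [0,0.01,-0.025],"turn": [0,0,0],"gripper": 0.9},
    {"dp": [0,0.01,-0.025],"turn": [0,0,0],"gripper": 0.9},
    {"dp": [0,0.01,-0.025],"turn": [0,0,0],"gripper": 0.9}
  ]
}}

```text
t: 22.58
ee_pos: [0.5052, -0.2077, 0.2454]
orientation: [-2.667, 1.66, -0.004]
wrist_force: [0.1, 0.5, 0.1]
grip_width: 0.901
```

```bash
python3 -c "
from h import *
plan([.41,.244,.37],-111.4)
plan([.505,-.2075,.37],-63.8)"
```

```text
t 22.58 p [ 0.5052 -0.2077  0.2454] yaw -63.78 q [-1.030e-01  3.490e-01 -1.840e-01  1.000e-03 -1.036e+00  5.600e-01] F [0.1  0.46 0.1 ] M [-0.013  0.03  -0.013] w 0.901
dp [-44.7  -11.44 -12.53] turn [-0.13 -0.08 47.62]
t 22.58 p [ 0.5052 -0.2077  0.2454] yaw -63.78 q [-1.030e-01  3.490e-01 -1.840e-01  1.000e-03 -1.036e+00  5.600e-01] F [0.1  0.46 0.1 ] M [-0.013  0.03  -0.013] w 0.901
dp [-0.000e+00 -1.000e-02 -1.246e+01] turn [-0.09 -0.12  0.02]
```

{"op": "move_arm", "data": {
  "motion": [
    {"dp": [0,0,-2],"turn": [0,0,0],"gripper": 0.9},
    {"dp": [0,0,-5],"turn": [0,0,0],"gripper": 1},
    {"dp": [0,0,-9],"turn": [0,0,0],"gripper": 1},
    {"dp": [-3,-0.8,-12.5],"turn": [-0.1,-0.1,-6],"gripper": 1},
    {"dp": [-44.7,-11.4,-12.5],"turn": [-0.1,-0.1,-42.4],"gripper": 1},
    {"dp": [-44.7,-11.4,-12.5],"turn": [-0.1,-0.1,-42.4],"gripper": 1},
    {"dp": [-44.7,-11.4,-12.5],"turn": [-0.1,-0.1,-42.4],"gripper": 1},
    {"dp": [-44.7,-11.4,-12.5],"turn": [-0.1,-0.1,-42.4],"gripper": 1},
    {"dp": [-44.7,-11.4,-12.5],"turn": [-0.1,-0.1,-42.4],"gripper": 1},
    {"dp": [-44.7,-11.4,-12.5],"turn": [-0.1,-0.1,-42.4],"gripper": 1}
  ]
}}

```text
t: 23.42
ee_pos: [0.4467, 0.0658, 0.3687]
orientation: [3.088, -0.573, 0.001]
wrist_force: [0.9, 0.8, -0.6]
grip_width: 0.998
```

```bash
python3 -c "
from h import *
plan([.395,.249,.37],-21.4)"
```

```text
t 23.42 p [0.4467 0.0658 0.3687] yaw -21.01 q [ 4.960e-01  7.500e-02 -2.040e-01  1.000e-03 -1.292e+00  7.080e-01] F [ 0.9   0.84 -0.63] M [ 0.068 -0.133  0.008] w 0.998
dp [-11.4  -15.25  -0.15] turn [ 0.03 -0.05  0.39]
```

{"op": "move_arm", "data": {
  "motion": [
    {"dp": [-11.4,-15.2,-0.1],"turn": [0,0,0.4],"gripper": 1},
    {"dp": [-11.4,-15.2,-0.1],"turn": [0,0,0.4],"gripper": 1},
    {"dp": [-11.4,-15.2,-0.1],"turn": [0,0,0.4],"gripper": 1},
    {"dp": [-11.4,-15.2,-0.1],"turn": [0,0,0.4],"gripper": 1},
    {"dp": [-11.4,-15.2,-0.1],"turn": [0,0,0.4],"gripper": 1},
    {"dp": [-11.4,-15.2,-0.1],"turn": [0,0,0.4],"gripper": 1},
    {"dp": [-11.4,-15.2,-0.1],"turn": [0,0,0.4],"gripper": 1},
    {"dp": [-11.4,-15.2,-0.1],"turn": [0,0,0.4],"gripper": 1},
    {"dp": [-11.4,-15.2,-0.1],"turn": [0,0,0.4],"gripper": 1},
    {"dp": [-11.4,-15.2,-0.1],"turn": [0,0,0.4],"gripper": 1}
  ]
}}

```text
t: 24.25
ee_pos: [0.395, 0.2476, 0.3695]
orientation: [3.086, -0.586, 0.001]
wrist_force: [0.3, -0.2, 0.2]
grip_width: 1.001
```

```bash
python3 -c "
from h import *
plan([.4075,.2444,.37],-21.4)
grab('wrist','w4')
c,s=np.cos(-.3727),np.sin(-.3727)
print(proj('w4',np.array([[50,31,32],[-50,31,32],[50,-31,32],[-50,-31,32]])@np.array([[c,-s,0],[s,c,0],[0,0,1]]).T/1e3+[.4075,.2444,0]).round(1).tolist())"
```

```text
t 24.25 p [0.395  0.2476 0.3695] yaw -21.49 q [ 8.980e-01  1.040e-01 -1.690e-01  1.000e-03 -1.298e+00  2.980e-01] F [ 0.3  -0.15  0.21] M [-0.002  0.018 -0.028] w 1.001
dp [ 1.27 -0.16 -0.05] turn [ 0.04 -0.05 -0.09]
[[282.5, 147.5], [286.2, 260.7], [357.1, 147.3], [354.2, 260.5]]
```

View pics/w4.png

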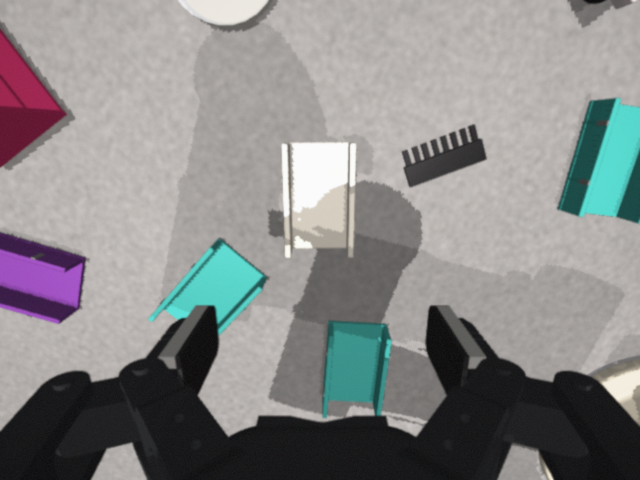

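The white tray's wall-top corners are at (282,144), (287,257), (356,144) and (352,257), so it is square to the jaws. It lies 3 mm farther along tool x than predicted, and there is room around it for the fingers. Descend and grip.

{"op": "move_arm", "data": {
  "motion": [
    {"dp": [1.6,-0.2,3],"turn": [0,0,0],"gripper": 1},
    {"dp": [1.6,-0.2,6],"turn": [0,0,0],"gripper": 1},
    {"dp": [1.6,-0.2,9],"turn": [0,0,0],"gripper": 1},
    {"dp": [1.6,-0.2,12],"turn": [0,0,0],"gripper": 1},
    {"dp": [1.6,-0.2,15],"turn": [0,0,0],"gripper": 1},
    {"dp": [1.6,-0.2,17],"turn": [0,0,0],"gripper": 1},
    {"dp": [1.6,-0.2,18.5],"turn": [0,0,0],"gripper": 1},
    {"dp": [1.6,-0.2,19.5],"turn": [0,0,0],"gripper": 1},
    {"dp": [1.6,-0.2,19.7],"turn": [0,0,0],"gripper": 1},
    {"dp": [1.6,-0.2,19.7],"turn": [0,0,0],"gripper": 1}
  ]
}}

```text
t: 25.13
ee_pos: [0.411, 0.2429, 0.1722]
orientation: [3.084, -0.587, 0.0]
wrist_force: [-0.3, 1.5, 0.7]
grip_width: 0.999
```

```bash
python3 -c "
from h import *
plan([.4103,.2428,.172],-21.4)"
```

```text
t 25.13 p [0.411  0.2429 0.1722] yaw -21.55 q [ 0.864  0.324 -0.453  0.002 -0.795  0.33 ] F [-0.35  1.52  0.74] M [0.018 0.008 0.002] w 0.999
dp [-0.06  0.03  0.02] turn [ 0.1  -0.04 -0.15]
```

{"op": "move_arm", "data": {
  "motion": [
    {"dp": [0,0,0],"turn": [0,0,0],"gripper": 0.85},
    {"dp": [0,0,0],"turn": [0,0,0],"gripper": 0.8},
    {"dp": [0,0,0],"turn": [0,0,0],"gripper": 0.75},
    {"dp": [0,0,0],"turn": [0,0,0],"gripper": 0.7},
    {"dp": [0,0,0],"turn": [0,0,0],"gripper": 0.65},
    {"dp": [0,0,0],"turn": [0,0,0],"gripper": 0.6},
    {"dp": [0,0,0],"turn": [0,0,0],"gripper": 0.6},
    {"dp": [0,0,0],"turn": [0,0,0],"gripper": 0.6},
    {"dp": [0,0,0],"turn": [0,0,0],"gripper": 0.6},
    {"dp": [0,0,0],"turn": [0,0,0],"gripper": 0.6}
  ]
}}

```text
t: 25.97
ee_pos: [0.4114, 0.2432, 0.1734]
orientation: [3.086, -0.587, 0.003]
wrist_force: [-1.0, -0.4, 5.6]
grip_width: 0.715
```

```bash
python3 -c "
from h import *
plan([.4103,.2428,.172],-21.4)"
```

```text
t 25.97 p [0.4114 0.2432 0.1734] yaw -21.52 q [ 0.864  0.323 -0.451  0.002 -0.796  0.33 ] F [-1.01 -0.35  5.62] M [-0.159  0.266 -0.043] w 0.715
dp [-0.09  0.08  0.14] turn [-0.01 -0.1  -0.12]
```

Gripped at 0.715, about 61 mm. Lift and carry to above the table.

{"op": "move_arm", "data": {
  "motion": [
    {"dp": [0,0,-0.5],"turn": [0,0,0],"gripper": 0.6},
    {"dp": [0,0,-2],"turn": [0,0,0],"gripper": 0.6},
    {"dp": [0,0,-4],"turn": [0,0,0],"gripper": 0.6},
    {"dp": [0,0,-7],"turn": [0,0,0],"gripper": 0.6},
    {"dp": [0,0,-10],"turn": [0,0,0],"gripper": 0.6},
    {"dp": [0,0,-13],"turn": [0,0,0],"gripper": 0.6},
    {"dp": [0,0,-16],"turn": [0,0,-4],"gripper": 0.6},
    {"dp": [0,0,-18],"turn": [0,0,-8],"gripper": 0.6},
    {"dp": [0,0,-18.7],"turn": [0,0,-12],"gripper": 0.6},
    {"dp": [0,0,-18.7],"turn": [0,0,-16],"gripper": 0.6}
  ]
}}

```text
t: 26.8
ee_pos: [0.4112, 0.2434, 0.3633]
orientation: [-3.135, 0.146, -0.008]
wrist_force: [0.1, 0.3, -1.9]
grip_width: 0.714
```

```bash
python3 -c "
from h import *
plan([.668,-.067,.36],16.9)"
```

```text
t 26.80 p [0.4112 0.2434 0.3633] yaw -5.32 q [ 0.864  0.128 -0.158  0.002 -1.279  0.613] F [ 0.06  0.26 -1.94] M [-0.004  0.018  0.043] w 0.714
dp [28.45 28.53  0.37] turn [ -0.15  -0.32 -22.22]
```

{"op": "move_arm", "data": {
  "motion": [
    {"dp": [1.4,1.4,0],"turn": [0,0,-2],"gripper": 0.6},
    {"dp": [4,4,0],"turn": [0,0,-5],"gripper": 0.6},
    {"dp": [6.5,6.5,0],"turn": [0,0,-8],"gripper": 0.6},
    {"dp": [9,9,0],"turn": [0,0,-11],"gripper": 0.6},
    {"dp": [11.5,11.5,0],"turn": [0,0,-14],"gripper": 0.6},
    {"dp": [14,14,0],"turn": [0,0,-17],"gripper": 0.6},
    {"dp": [16.5,16.5,0.1],"turn": [0,0,-19],"gripper": 0.6},
    {"dp": [19,19,0.2],"turn": [0,-0.1,-21],"gripper": 0.6},
    {"dp": [21.5,21.5,0.3],"turn": [0,-0.2,-22],"gripper": 0.6},
    {"dp": [24,24,0.3],"turn": [-0.1,-0.3,-22.2],"gripper": 0.6}
  ]
}}

```text
t: 27.63
ee_pos: [0.6284, -0.0194, 0.3604]
orientation: [-3.106, -0.462, 0.001]
wrist_force: [0.7, 1.1, -1.3]
grip_width: 0.716
```

```bash
python3 -c "
from h import *
plan([.668,-.067,.33],16.9)"
```

```text
t 27.63 p [ 0.6284 -0.0194  0.3604] yaw 16.93 q [ 0.217  0.427  0.244 -0.002 -1.389  1.65 ] F [ 0.71  1.09 -1.32] M [ 0.139 -0.102 -0.02 ] w 0.716
dp [2.4  5.71 3.03] turn [-0.09  0.03  0.03]
```

{"op": "move_arm", "data": {
  "motion": [
    {"dp": [0.5,1.5,0.5],"turn": [-0.1,0,0],"gripper": 0.6},
    {"dp": [1.2,3,1],"turn": [-0.1,0,0],"gripper": 0.6},
    {"dp": [2,4.5,2],"turn": [-0.1,0,0],"gripper": 0.6},
    {"dp": [2.4,5.5,3],"turn": [-0.1,0,0],"gripper": 0.6},
    {"dp": [2.4,5.7,3],"turn": [-0.1,0,0],"gripper": 0.6},
    {"dp": [2.4,5.7,3],"turn": [-0.1,0,0],"gripper": 0.6},
    {"dp": [2.4,5.7,3],"turn": [-0.1,0,0],"gripper": 0.6},
    {"dp": [2.4,5.7,3],"turn": [-0.1,0,0],"gripper": 0.6},
    {"dp": [2.4,5.7,3],"turn": [-0.1,0,0],"gripper": 0.6},
    {"dp": [2.4,5.7,3],"turn": [-0.1,0,0],"gripper": 0.6}
  ]
}}

```text
t: 28.47
ee_pos: [0.6677, -0.0663, 0.3312]
orientation: [3.107, 0.464, 0.001]
wrist_force: [-0.4, -0.8, -1.8]
grip_width: 0.719
```

```bash
python3 -c "
from h import *
plan([.668,-.067,.33],16.9)
grab('wrist','w5')
x,y,a=.6302,-.0789,.2952
c,s=np.cos(a),np.sin(a)
print(proj('w5',np.array([[115,100,98],[115,-100,98],[140,100,98],[140,-100,98]])@np.array([[c,-s,0],[s,c,0],[0,0,1]]).T/1e3+[x,y,0]).round(1).tolist())"
```

```text
t 28.47 p [ 0.6677 -0.0663  0.3312] yaw 16.98 q [ 0.133  0.523  0.323  0.    -1.37   1.734] F [-0.4  -0.76 -1.85] M [0.072 0.003 0.011] w 0.719
dp [0.01 0.08 0.12] turn [ 0.02 -0.04  0.08]
[[141.0, 132.0], [507.7, 132.6], [134.6, 82.6], [514.5, 83.3]]
```

View pics/w5.png

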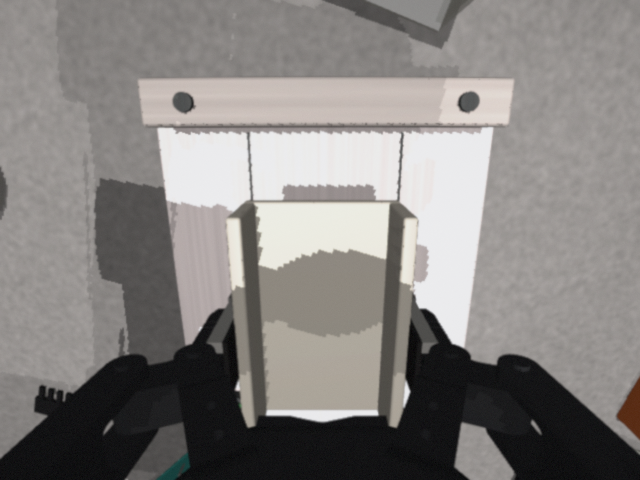

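The bar's top corners are near (144,127), (509,125), (139,79) and (514,79), about 4 px above the prediction, so the bar is roughly 2 mm farther off. The tray hangs square in the jaws, with its front floor edge at y=202. I'll refine the bar's position and angle from its edges.

Run:
```python
from h import *
im=cv2.imread('pics/w5.png',0).astype(float); im=cv2.GaussianBlur(im,(3,3),0)
gy=cv2.Sobel(im,cv2.CV_64F,0,1); gx=cv2.Sobel(im,cv2.CV_64F,1,0)
def hedge(y0,y1,cols,sg):
    p=[(c,y0+np.argmax(sg*gy[y0:y1,c])) for c in cols]
    p=np.array(p,float); k=np.polyfit(p[:,0],p[:,1],1)
    for _ in range(3):
        r=p[:,1]-np.polyval(k,p[:,0]); p=p[abs(r)<2] if (abs(r)<2).sum()>10 else p; k=np.polyfit(p[:,0],p[:,1],1)
    return k,len(p)
for nm,y0,y1,sg in(('back',70,90,1),('front',115,135,-1)):
    k,n=hedge(y0,y1,range(160,490,3),sg)
    w=pix('w5',[[160,np.polyval(k,160)],[490,np.polyval(k,490)]],.098)
    d=w[0]-w[1]; print(nm,k.round(4),n,w.round(4).tolist(),'yaw of table',np.degrees(np.arctan2(-d[0],d[1])))
# ends at row 100
r=im[95:108].mean(0); g=np.gradient(r); L=125+np.argmax(g[125:160]); Rr=495+np.argmin(g[495:530]); print('ends',L,Rr)
w=pix('w5',[[L,101],[Rr,101]],.098); print(w.round(4).tolist(),'len',np.linalg.norm(w[0]-w[1]),'mid',w.mean(0))
# guide lines on plate
for y in(150,180):
    l=235+np.argmin(im[y,235:265]); q=388+np.argmin(im[y,388:415]); print('lines',y,l,q,pix('w5',[[(l+q)/2,y]],.058).round(4))
# tray in hand, rails tops & front edge : tool coords
s=manip.read_state()
print(proj('w5',[s['ee_pos']+np.array([0,0,-.1734+.032])]))
```

```text
back [-9.00000e-04  7.78306e+01] 110 [[0.7412, 0.045, 0.098], [0.7919, -0.1202, 0.098]] yaw of table 17.06647745846383
front [-2.10000e-03  1.24496e+02] 110 [[0.7182, 0.0409, 0.098], [0.7708, -0.1298, 0.098]] yaw of table 17.12936985775639
ends 140 511
[[0.7268, 0.0533, 0.098], [0.7847, -0.1358, 0.098]] len 0.197765078335249 mid [ 0.75572747 -0.04128038  0.098     ]
lines 150 249 401 [[ 0.7293 -0.0495  0.058 ]]
lines 180 250 399 [[ 0.7104 -0.0549  0.058 ]]
[[322.56563951 351.23436118]]
```

```bash
python3 -c "
from h import *
a=np.radians(17.1);c,s=np.cos(a),np.sin(a)
p=np.array([[c,-s],[s,c]])@[.640,-.2617]; print(p)
plan([*p,.237],17.1)"
```

```text
[ 0.68865788 -0.06194522]
t 28.52 p [ 0.6677 -0.0664  0.331 ] yaw 16.97 q [ 0.133  0.523  0.323  0.    -1.37   1.734] F [ 0.66 -0.67 -2.27] M [-0.038  0.015 -0.021] w 0.713
dp [2.13 0.18 9.4 ] turn [ 0.02 -0.02 -0.13]
```

{"op": "move_arm", "data": {
  "motion": [
    {"dp": [0.5,0.1,1],"turn": [0,0,-0.1],"gripper": 0.6},
    {"dp": [1,0.2,2.5],"turn": [0,0,-0.1],"gripper": 0.6},
    {"dp": [1.6,0.2,4],"turn": [0,0,-0.1],"gripper": 0.6},
    {"dp": [2.1,0.2,5.5],"turn": [0,0,-0.1],"gripper": 0.6},
    {"dp": [2.1,0.2,7],"turn": [0,0,-0.1],"gripper": 0.6},
    {"dp": [2.1,0.2,8],"turn": [0,0,-0.1],"gripper": 0.6},
    {"dp": [2.1,0.2,8.8],"turn": [0,0,-0.1],"gripper": 0.6},
    {"dp": [2.1,0.2,9.2],"turn": [0,0,-0.1],"gripper": 0.6},
    {"dp": [2.1,0.2,9.4],"turn": [0,0,-0.1],"gripper": 0.6},
    {"dp": [2.1,0.2,9.4],"turn": [0,0,-0.1],"gripper": 0.6}
  ]
}}

```text
t: 29.35
ee_pos: [0.6885, -0.0622, 0.2372]
orientation: [3.106, 0.466, 0.001]
wrist_force: [0.0, -0.5, -2.1]
grip_width: 0.717
```

```bash
python3 -c "
from h import *
plan([.6887,-.0619,.237],17.1)"; python3 st.py
```

```text
t 29.35 p [ 0.6885 -0.0622  0.2372] yaw 17.08 q [ 0.135  0.616  0.24   0.    -1.194  1.733] F [ 0.03 -0.49 -2.13] M [0.002 0.044 0.02 ] w 0.717
dp [ 0.03 -0.02  0.02] turn [ 0.03 -0.04 -0.02]
29.350 Mz 0.0195 Fz -2.13 w6 0.0004 e6 0.0002
29.400 Mz 0.0061 Fz -1.24 w6 -0.0000 e6 0.0001
29.450 Mz 0.0248 Fz -1.65 w6 -0.0013 e6 0.0001
29.500 Mz -0.0526 Fz -1.89 w6 -0.0006 e6 0.0001
t 29.50 p [ 0.6887 -0.0622  0.2381] yaw 17.08 q6 1.733 F [ 0.15  0.01 -1.73] M [-0.003  0.012 -0.001] Ftool [0.14 0.03 1.73] tilt [ 0.0023 -0.0002] w 0.717
```

{"op": "move_arm", "data": {
  "motion": [
    {"dp": [0,0,0.05],"turn": [0,-0.1,0],"gripper": 0.6},
    {"dp": [0,0,0.1],"turn": [0,-0.1,0],"gripper": 0.6},
    {"dp": [0,0,0.15],"turn": [0,-0.1,0],"gripper": 0.6},
    {"dp": [0,0,0.2],"turn": [0,-0.1,0],"gripper": 0.6},
    {"dp": [0,0,0.25],"turn": [0,-0.1,0],"gripper": 0.6},
    {"dp": [0,0,0.3],"turn": [0,-0.1,0],"gripper": 0.6},
    {"dp": [0,0,0.35],"turn": [0,-0.1,0],"gripper": 0.6},
    {"dp": [0,0,0.4],"turn": [0,-0.1,0],"gripper": 0.6},
    {"dp": [0,0,0.45],"turn": [0,-0.1,0],"gripper": 0.6},
    {"dp": [0,0,0.5],"turn": [0,-0.1,0],"gripper": 0.6}
  ]
}}

```text
t: 30.33
ee_pos: [0.6887, -0.0622, 0.233]
orientation: [3.106, 0.466, 0.001]
wrist_force: [-0.6, -0.1, -1.7]
grip_width: 0.713
```

```bash
python3 st.py
```

```text
30.333 Mz 0.0300 Fz -1.71 w6 0.0009 e6 -0.0000
30.383 Mz -0.0210 Fz -1.46 w6 0.0005 e6 0.0000
30.433 Mz 0.0061 Fz -1.88 w6 0.0011 e6 0.0000
30.483 Mz -0.0031 Fz -2.31 w6 0.0002 e6 -0.0000
t 30.48 p [ 0.6887 -0.0622  0.233 ] yaw 17.08 q6 1.733 F [-0.29 -0.11 -1.84] M [-0.005 -0.018  0.003] Ftool [-0.31  0.02  1.84] tilt [ 0.0005 -0.0007] w 0.714
```

{"op": "move_arm", "data": {
  "motion": [
    {"dp": [0,0,0.02],"turn": [0,0,0],"gripper": 0.6},
    {"dp": [0,0,0.04],"turn": [0,0,0],"gripper": 0.6},
    {"dp": [0,0,0.06],"turn": [0,0,0],"gripper": 0.6},
    {"dp": [0,0,0.08],"turn": [0,0,0],"gripper": 0.6},
    {"dp": [0,0,0.1],"turn": [0,0,0],"gripper": 0.6},
    {"dp": [0,0,0.12],"turn": [0,0,0],"gripper": 0.6},
    {"dp": [0,0,0.14],"turn": [0,0,0],"gripper": 0.6},
    {"dp": [0,0,0.15],"turn": [0,0,0],"gripper": 0.6},
    {"dp": [0,0,0.15],"turn": [0,0,0],"gripper": 0.6},
    {"dp": [0,0,0.15],"turn": [0,0,0],"gripper": 0.6}
  ]
}}

```text
t: 31.32
ee_pos: [0.6887, -0.0622, 0.2315]
orientation: [3.106, 0.466, 0.001]
wrist_force: [-0.2, -0.0, -2.5]
grip_width: 0.718
```

```bash
python3 st.py|tail -1
```

```text
t 31.47 p [ 0.6887 -0.0622  0.2315] yaw 17.08 q6 1.733 F [-0.16 -0.08 -1.9 ] M [ 0.037  0.064 -0.017] Ftool [-0.18  0.03  1.9 ] tilt [ 0.0005 -0.0008] w 0.714
```

{"op": "move_arm", "data": {
  "motion": [
    {"dp": [0,0,0.015],"turn": [0,0,0],"gripper": 0.6},
    {"dp": [0,0,0.03],"turn": [0,0,0],"gripper": 0.6},
    {"dp": [0,0,0.045],"turn": [0,0,0],"gripper": 0.6},
    {"dp": [0,0,0.06],"turn": [0,0,0],"gripper": 0.6},
    {"dp": [0,0,0.075],"turn": [0,0,0],"gripper": 0.6},
    {"dp": [0,0,0.09],"turn": [0,0,0],"gripper": 0.6},
    {"dp": [0,0,0.1],"turn": [0,0,0],"gripper": 0.6},
    {"dp": [0,0,0.1],"turn": [0,0,0],"gripper": 0.6},
    {"dp": [0,0,0.1],"turn": [0,0,0],"gripper": 0.6},
    {"dp": [0,0,0.1],"turn": [0,0,0],"gripper": 0.6}
  ]
}}

```text
t: 32.3
ee_pos: [0.6886, -0.0622, 0.2314]
orientation: [3.106, 0.467, 0.002]
wrist_force: [-3.3, 1.2, 5.5]
grip_width: 0.717
```

```bash
python3 st.py|tail -1
```

```text
t 32.45 p [ 0.6886 -0.0622  0.2314] yaw 17.09 q6 1.733 F [-3.58  0.76  5.81] M [0.523 1.3   0.026] Ftool [-3.19 -1.77 -5.82] tilt [ 0.0011 -0.0008] w 0.718
```

Contact is at exactly z=0.2314. Now slide lightly toward the bar.

{"op": "move_arm", "data": {
  "motion": [
    {"dp": [0.05,0,0],"turn": [0,0,0],"gripper": 0.6},
    {"dp": [0.12,0,0],"turn": [0,0,0],"gripper": 0.6},
    {"dp": [0.2,0,0],"turn": [0,0,0],"gripper": 0.6},
    {"dp": [0.28,0,0],"turn": [0,0,0],"gripper": 0.6},
    {"dp": [0.36,0,0],"turn": [0,0,0],"gripper": 0.6},
    {"dp": [0.44,0,0],"turn": [0,0,0],"gripper": 0.6},
    {"dp": [0.5,0,0],"turn": [0,0,0],"gripper": 0.6},
    {"dp": [0.55,0,0],"turn": [0,0,0],"gripper": 0.6},
    {"dp": [0.58,0,0],"turn": [0,0,0],"gripper": 0.6},
    {"dp": [0.6,0,0],"turn": [0,0,0],"gripper": 0.6}
  ]
}}

```text
t: 33.28
ee_pos: [0.6944, -0.0605, 0.2315]
orientation: [3.106, 0.466, 0.002]
wrist_force: [-3.0, -2.0, 1.8]
grip_width: 0.718
```

```bash
python3 st.py|tail -1; python3 -c "
from h import *
grab('wrist','w6')"
```

```text
t 33.43 p [ 0.6944 -0.0605  0.2315] yaw 17.08 q6 1.732 F [-2.63 -1.7   1.87] M [-0.391  0.859  0.065] Ftool [-3.01  0.86 -1.88] tilt [ 0.0012 -0.001 ] w 0.711
```

View pics/w6.png

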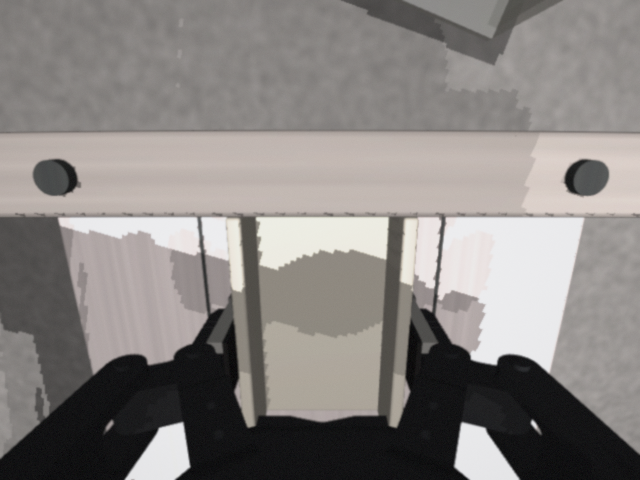

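The bar's front edge (y=216) is now level with where the tray's front wall tops sit (y≈218), so they are within about 1 mm. The tray is centred between the bolts (55 and 587, mid 321; tray mid 322). Push on in small steps.

{"op": "move_arm", "data": {
  "motion": [
    {"dp": [0.02,0,0],"turn": [0,0,0],"gripper": 0.6},
    {"dp": [0.04,0,0],"turn": [0,0,0],"gripper": 0.6},
    {"dp": [0.06,0,0],"turn": [0,0,0],"gripper": 0.6},
    {"dp": [0.08,0,0],"turn": [0,0,0],"gripper": 0.6},
    {"dp": [0.1,0,0],"turn": [0,0,0],"gripper": 0.6},
    {"dp": [0.12,0,0],"turn": [0,0,0],"gripper": 0.6},
    {"dp": [0.14,0,0],"turn": [0,0,0],"gripper": 0.6},
    {"dp": [0.15,0,0],"turn": [0,0,0],"gripper": 0.6},
    {"dp": [0.15,0,0],"turn": [0,0,0],"gripper": 0.6},
    {"dp": [0.15,0,0],"turn": [0,0,0],"gripper": 0.6}
  ]
}}

```text
t: 34.32
ee_pos: [0.6958, -0.06, 0.2315]
orientation: [3.106, 0.467, 0.002]
wrist_force: [-3.3, -1.4, 3.0]
grip_width: 0.717
```

```bash
python3 st.py|tail -1
```

```text
t 34.47 p [ 0.6958 -0.0601  0.2314] yaw 17.08 q6 1.731 F [-3.15 -1.18  2.92] M [-0.119  0.973  0.055] Ftool [-3.36  0.21 -2.92] tilt [ 0.0013 -0.0008] w 0.709
```

{"op": "move_arm", "data": {
  "motion": [
    {"dp": [0.02,0,-0.01],"turn": [0,0,0],"gripper": 0.6},
    {"dp": [0.04,0,-0.015],"turn": [0,0,0],"gripper": 0.6},
    {"dp": [0.06,0,-0.015],"turn": [0,0,0],"gripper": 0.6},
    {"dp": [0.08,0,-0.015],"turn": [0,0,0],"gripper": 0.6},
    {"dp": [0.1,0,-0.015],"turn": [0,0,0],"gripper": 0.6},
    {"dp": [0.12,0,-0.015],"turn": [0,0,0],"gripper": 0.6},
    {"dp": [0.14,0,-0.015],"turn": [0,0,0],"gripper": 0.6},
    {"dp": [0.15,0,-0.015],"turn": [0,0,0],"gripper": 0.6},
    {"dp": [0.15,0,-0.015],"turn": [0,0,0],"gripper": 0.6},
    {"dp": [0.15,0,-0.015],"turn": [0,0,0],"gripper": 0.6}
  ]
}}

```text
t: 35.3
ee_pos: [0.6965, -0.0599, 0.2314]
orientation: [3.106, 0.466, -0.002]
wrist_force: [-6.5, -1.5, 3.7]
grip_width: 0.717
```

```bash
python3 st.py|tail -1
```

```text
t 35.45 p [ 0.6965 -0.0598  0.2314] yaw 17.07 q6 1.731 F [-6.81 -1.44  4.05] M [-0.412  2.271 -0.012] Ftool [-6.94 -0.62 -4.04] tilt [-0.0014 -0.0012] w 0.715
```

Contact with the bar: the motion stopped and the force rose to 7 N, at the predicted position. Ease the push and open.

{"op": "move_arm", "data": {
  "motion": [
    {"dp": [0.02,0,0],"turn": [0,0,0],"gripper": 0.6},
    {"dp": [0.02,0,0],"turn": [0,0,0],"gripper": 0.6},
    {"dp": [0.02,0,0],"turn": [0,0,0],"gripper": 0.7},
    {"dp": [0.02,0,0],"turn": [0,0,0],"gripper": 0.74},
    {"dp": [0.02,0,0],"turn": [0,0,0],"gripper": 0.78},
    {"dp": [0.02,0,0],"turn": [0,0,0],"gripper": 0.84},
    {"dp": [0.02,0,0],"turn": [0,0,0],"gripper": 0.9},
    {"dp": [0.02,0,0],"turn": [0,0,0],"gripper": 0.9},
    {"dp": [0.02,0,0],"turn": [0,0,0],"gripper": 0.9},
    {"dp": [0.02,0,0],"turn": [0,0,0],"gripper": 0.9}
  ]
}}

```text
t: 36.28
ee_pos: [0.6968, -0.0597, 0.2315]
orientation: [3.106, 0.466, -0.002]
wrist_force: [0.0, -0.5, -0.2]
grip_width: 0.901
```

```bash
python3 st.py|tail -1; python3 -c "
from h import *
grab('wrist','w7')"
```

```text
t 36.43 p [ 0.6967 -0.0598  0.2315] yaw 17.07 q6 1.731 F [ 0.27 -0.16  0.25] M [-0.001  0.022  0.005] Ftool [ 0.21  0.24 -0.25] tilt [-0.0012 -0.0012] w 0.904
```

{"op": "move_arm", "data": {
  "motion": [
    {"dp": [0,0,-0.5],"turn": [0,0,0],"gripper": 0.9},
    {"dp": [0,0,-1.5],"turn": [0,0,0],"gripper": 0.9},
    {"dp": [0,0,-3],"turn": [0,0,0],"gripper": 0.9},
    {"dp": [0,0,-5],"turn": [0,0,0],"gripper": 0.9},
    {"dp": [-1,0,-7],"turn": [0,0,0],"gripper": 0.9},
    {"dp": [-3,0,-9],"turn": [0,0,0],"gripper": 0.9},
    {"dp": [-5,0,-11],"turn": [0,0,0],"gripper": 0.9},
    {"dp": [-7,0,-12],"turn": [0,0,0],"gripper": 0.9},
    {"dp": [-8,0,-12],"turn": [0,0,0],"gripper": 0.9},
    {"dp": [-8,0,-12],"turn": [0,0,0],"gripper": 0.9}
  ]
}}

```text
t: 37.32
ee_pos: [0.6189, -0.0838, 0.355]
orientation: [3.105, 0.465, 0.005]
wrist_force: [0.3, 0.1, -0.4]
grip_width: 0.902
```

```bash
python3 st.py|tail -1; python3 -c "
from h import *
grab('wrist','w8'); grab('top','top1')"
```

```text
t 37.47 p [ 0.6206 -0.083   0.3519] yaw 17.07 q6 1.752 F [-0.18  0.16 -0.32] M [ 0.018 -0.028 -0.016] Ftool [-0.13 -0.2   0.32] tilt [-0.0008 -0.0011] w 0.904
```

View pics/w8.png

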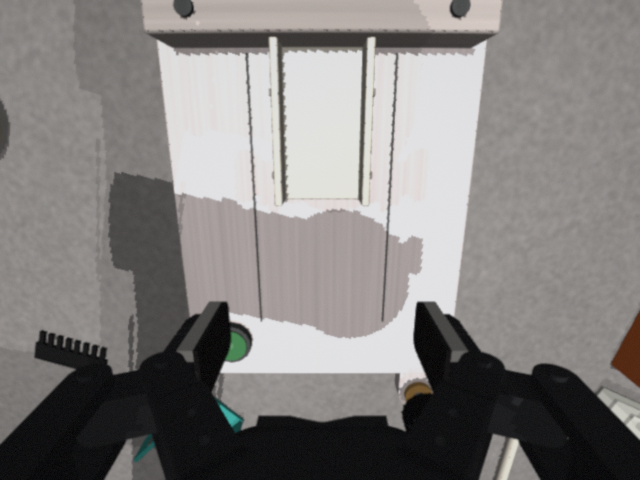

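The wrist picture shows the tray flat and parallel to the plate's lines. Its walls (x 275-370, mid 322) meet the bar's front face at y≈36, centred between the lines (mid 321). Nothing is touched. Handing in.

```bash
python3 -c "
from plant import manip
print(manip.finish_job())"
```

```text
the job is handed in; nothing more can be done
None
```

The job is handed in: the levelling screw is set, and the white tray lies against the stop bar about midway along it. It took about 37.5 s of the 72 s, and the hand-in reported no verdict.

- **Screw:** I screwed the knob down until the turning moment rose. I went past touch to about 170° of turn, backed off to 100° while taking readings, then set it at about 129° in total (2.9 mm). First touch came out at about 106–114°.
- **Foot load:** I estimate it bears about 2.6–3.7 N, inside the 1–5 N window. The moment readings scattered by about ±0.03 N·m (±1.5 N) and rose only half as steeply with angle as stated. The last reading, with the hand pressing about 3 N down, came out higher, at about 4.5 N. Contact itself is well supported, but I did not check it with a push test.
- **Tray:** I gripped it across both walls and set it down with light contact (about 6 N). I then slid it until it met the bar, where it stopped at the predicted position with about 7 N of push, and eased off and released it.
- **Last check:** the final wrist picture shows the tray flat, square and within about 1 mm of the middle. The wrist force was near zero, so the arm was touching nothing. I took a final top-camera picture but did not view it.

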